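# Stow the loose sockets for sea and nut down the keeper bar

## Task

Stow the loose deep sockets for sea: stand every socket that is out on the bench fully home in a well of the wooden tool block (one per well, any well), then lay the keeper bar over the stud so that it lies flat in the slots of both end cheeks, and last start the flange nut on the stud and run it down until its flange sits on the bar. Leave the oil bottle, the tape roll and the screwdriver where they are.

Things in the scene. Friction and masses are not known exactly. Their poses are not given: they have to be found in the camera images.
- tool_block: Dark hardwood block fixed to the bench, 76 x 250 mm, 50 mm high, with a dark steel cheek 20 mm thick at each end (290 mm long over all) and a steel stud in its middle (x = y = 0). Origin: middle of its underside, at bench height; z up, y along the row of four round wells at y = -95, -45, 45 and 95 mm, each 35.5 mm wide, 45 mm deep (floor 5 mm above the bench), mouth chamfered 2 mm.
- well0 (a point): Centre of the mouth of the well at y = -95 mm in the block, at the block's top face (50 mm above the bench).
- well1 (a point): The same for the well at y = -45 mm.
- well2 (a point): The same for the well at y = 45 mm.
- well3 (a point): The same for the well at y = 95 mm.
- slot0 (a point): Centre of the floor of the slot in the top of the cheek at y = -135 mm: an open-topped slot 57 mm wide (block x), running along y through the cheek, its floor 78 mm and its side lips 90 mm above the bench.
- slot1 (a point): The same for the cheek at y = 135 mm.
- stud_tip (a point): The upper end of the fixed upright stud, on its axis, 118 mm above the bench: a plain nose, 8 mm wide at the tip, widening to 17 mm at 111 mm height.
- thread_end (a point): On the stud's axis at the upper end of its thread, 109 mm above the bench. Below here the stud is 24 mm wide over the threads: three-start, right-hand, 18 mm lead (neighbours 6 mm apart). Just before each start a 3 mm catch nib stands on the thread below, so that a slack nut cannot spin off; likewise a nut set down beside the starts binds on the nibs when turned clockwise.
- keeper_bar: Loose flat aluminium bar on the bench, 50 mm wide (x), 290 mm long (y), 10 mm thick, 0.38 kg, with a 28 mm hole through its middle. Origin: centre of its underside, below the hole; y along the bar. Either end may go either way. Fitted, its underside lies on the slot floors 78 mm above the bench, 3 mm over the tops of stowed sockets; the slots keep it from turning.
- flange_nut: Loose steel flange nut on the bench, flange down, 0.2 kg: flange 54 mm wide, 6 mm thick; hexagon above it 38 mm across flats; 27 mm high over all; bore 26 mm. Origin: centre of the flange's underside; z up, x square to one flat. Right-hand thread: clockwise from above drives it down, 18 mm a turn; self-locking; about 1.3 mm axial, 0.7 mm side play. Home, its underside is 88 mm above the bench.
- nut_top (a point): Centre of the nut's upper face, 27 mm above its underside. Thread starts are not visible: set on the stud, the nut rests with its underside 102 to 106.5 mm above the bench. Backed off (anticlockwise) it rises to 106 mm, within 1/3 turn drops over 3 mm and is then stopped by the nibs, underside at 103 mm: it is started. From there 4/5 turn clockwise brings it down on the fitted bar.
- socket0: Deep impact socket of dark steel, round, 34 mm wide and 70 mm tall, 0.24 kg, standing upright on the bench, chamfered foot down. Origin: centre of its underside. Home in a well it stands on the floor, its top 75 mm above the bench, 25 mm proud of the block. All sockets are alike; two to four of them are there.
- socket1: Another such socket; may be absent.
- socket2: Another such socket; may be absent.
- socket3: Another such socket; may be absent.
- oil_bottle: Grey plastic oil bottle with a black cap, 56 mm wide, 130 mm tall; leave alone. Origin: centre of its underside.
- tape_roll: Roll of yellow tape lying flat, 100 mm wide, 24 mm high; leave alone. Origin: centre of its underside.
- screwdriver: Screwdriver with a black handle lying on the bench; leave alone.
Mind the look-alikes: they are no part of the job. Leave any red look-alike of the socket3 alone.

How it is judged:
By the outcome, as a careful person would: the job done as asked, in the order asked, and still so for the second after the job is handed in, with the robot touching nothing.
Of socket0, socket1, socket2, socket3 only 2 to 4 are there at a start; the rules pass over those that are not, and their reading is None.
At some moment in a run one of keeper_bar, flange_nut may be knocked a few centimetres aside while the robot is not near it.
It also fails if it takes over 210 s, if anything falls off the work surface, if the arm or the gripper's body presses on something with over 40 N, if the wrist force passes 120 N, or if a joint passes its speed limit or range.

## Robot

A 6-joint arm with a two-finger parallel gripper is mounted at the origin on the work surface. World frame = base frame: x ahead of the robot, y to its left, z up, the work surface at z = 0. Lengths are in m, angles in rad, forces in N, time in s.
With the tool pointing down it reaches from about 0.425 to 0.95 m from the base axis. Payload 3.5 kg.
Tool frame: the origin (TCP) lies on the centre line of the jaws, within the pads' length; the fingertips stand 14 mm ahead of it and the grasp point (between the pads) lies 5 mm behind it (ctrl.finger_overhang is the distance from the TCP to the fingertips, in m); z points along the fingers, y is the line along which they close (so a half turn about z gives the same grasp; the last joint's range is limited). The gripper opens to 85 mm and grips with 20 to 120 N. Pads are 22 mm wide; open, the fingers measure 114 mm over their backs; the gripper's body (76 mm by 85 mm) begins 54 mm behind the grasp point. The pads swing forward as they close: fully open they stand 13 mm farther back than shut.
Start: joints at [-1.49, 0.286, 1.577, -0, 1.279, -0.15], TCP at [0.154, -0.657, 0.245] pointing down, gripper open.
Joint ranges: [-2.77, 2.77], [-0.9, 2.22], [0.21, 2.48], [-1.53, 4.67], [0.24, 2.81], [-2.84, 2.84]. Speed limits (rad/s): [2.79, 2.79, 3.14, 3.14, 3.14, 3.14].

## Interface

Orientations are given as a unit quaternion [x, y, z, w].
In Python, from plant import ctrl gives the robot as it stands.
- The arm moves only by the tool send_rows, never from a script. Its argument "moves" is text: rows parted by semicolons, each of 7 numbers parted by spaces: the turn, a rotation vector about the tool's x, y, z in units of 360 degrees (1.0 is 360 degrees), then the shift along the tool's x, y, z in units of 20 cm (1.0 is 20 cm), then the gripper's target within -1 to 1 (fully open at 1, half-way at 0, shut at -1). A call has 1 to 12 rows; each row is the pose to reach, as a shift and turn from the pose commanded when the call began, along the tool's axes at that moment, turning the shorter way round; what a row does not reach only later rows make up. A row lasts 1/8 s, in which the tool goes at most 62.5 mm and 10.7 degrees, less where a joint would pass 70% of its speed; a pose out of reach is approached as far as the arm can. A call with a number of a shift or a turn outside -1 to 1 is refused whole. A call with a gripper value outside its range is refused whole. The fingers move at their own pace and stop on an object; "newtons" is the grip in N (left out, the last holds). Time passes only in rows, so rows that repeat a pose let the fingers close. It gives the time, the measured TCP pose, the force, the opening and the grip force at its end, in the units of the state.
- ctrl.get_state(): the state, without advancing time (a new reading comes with each control period).
- ctrl.read_camera(name): name is "scene" or "side" or "wrist"; returns a dict with "image" (400x640x3 uint8, red, green, blue), "fovy" (degrees; the focal length in pixels is half the picture's height over the tangent of half this angle, whatever the lens; pixels are square), "cx", "cy" (the principal point, pixels), "extrinsics" (4x4, takes a point from camera to world coordinates). Camera axes: x right, y up, looking along -z (the intrinsics and any distortion apply to the point x, -y, -z); pixel columns grow to the right and rows downward; lengths in m; the calibration is good to about 2 mm. A picture is of the moment at which its call begins. There is no depth.
- ctrl.sign_off(): hands the job in; it is judged then, once.
The state is a dict: "time": time; "qpos": joint angles; "dq": joint speeds; "joint_efforts": joint torques, N m; "eef_pos": TCP position; "tcp_rot": TCP orientation; "contact_force": force on the tool from outside, world axes, zero at the start; "wrist_torque": the same for the moment, N m; "opening": opening from 0.0 (shut) to 1.0 (fully open); "finger_force": force on a finger pad.
Only numpy, scipy, OpenCV 4.12 (cv2) and the standard library are available. Lean on these libraries where they do the work, as an engineer would, in place of code of your own. Each camera call takes 0.05 s, during which the arm holds its last target. There are 200 camera calls.

## Working session

There is one attempt and no reset: what is moved stays moved. The work goes in short steps, Python scripts to look and compute and a tool call to move; the robot and the scene stay as the last step left them, time stands still between calls to the robot, and variables do not carry over. Pictures are saved under pics/ and viewed, at most 14 in all, crops included, and the job is handed in when it is done.

Besides the shell and the picture viewer there is one more tool, called after "Emit:" by a JSON object that holds its "name" and its "arguments", one argument or row to a line. send_rows: Moves the arm, as the interface text tells. Its arguments: {"type":"object","properties":{"moves":{"type":"string"},"newtons":{"type":"number"}},"required":["moves"]}

```bash
ls; mkdir -p pics; cat > h.py <<'E'
import numpy as np, cv2
from plant import ctrl
from scipy.spatial.transform import Rotation as R
def cam(n,save=None):
    c=ctrl.read_camera(n)
    if save: cv2.imwrite('pics/'+save,c['image'][:,:,::-1])
    return c
def K(c):
    f=200/np.tan(np.radians(c['fovy'])/2); return f
def ray(c,u,v):
    f=K(c); d=np.array([(u-c['cx'])/f,-(v-c['cy'])/f,-1]); E=np.array(c['extrinsics']); return E[:3,3],E[:3,:3]@d
def atz(c,u,v,z):
    o,d=ray(c,u,v); return o+d*(z-o[2])/d[2]
def proj(c,p):
    f=K(c);E=np.array(c['extrinsics']); q=E[:3,:3].T@(np.array(p)-E[:3,3]); return np.array([c['cx']+f*q[0]/-q[2],c['cy']-f*q[1]/-q[2]])
E
python3 - <<'E'
from h import *
for n in ['scene','side','wrist']:
    c=cam(n,n+'0.png'); print(n,{k:c[k] for k in c if k!='image'})
s=ctrl.get_state(); print(s); print(ctrl.finger_overhang)
E
```

```text
pics
scene {'fovy': 57.58494522105303, 'cx': 318.8152696445524, 'cy': 198.12018063364073, 'extrinsics': array([[-0.66849555, -0.49035405,  0.55916599,  1.27440548],
       [ 0.74346971, -0.45996633,  0.48547273,  0.51322632],
       [ 0.01914401,  0.74025933,  0.67204883,  0.89379116],
       [ 0.        ,  0.        ,  0.        ,  1.        ]])}
side {'fovy': 52.54719351273109, 'cx': 324.36049817092044, 'cy': 198.65377854590344, 'extrinsics': array([[ 0.98669063,  0.09644579, -0.13091908,  0.443203  ],
       [-0.16211649,  0.64604795, -0.74588223, -0.98974301],
       [ 0.0126428 ,  0.75717915,  0.65308491,  0.91606752],
       [ 0.        ,  0.        ,  0.        ,  1.        ]])}
wrist {'fovy': 65.2020152798424, 'cx': 315.03202443256566, 'cy': 200.59236902784704, 'extrinsics': array([[ 0.22908122,  0.9268609 ,  0.29740658,  0.230661  ],
       [-0.97340444,  0.21886821,  0.06767935, -0.63817152],
       [-0.0023635 , -0.30500095,  0.95234911,  0.37245583],
       [ 0.        ,  0.        ,  0.        ,  1.        ]])}
{'time': 0.15, 'qpos': array([-1.48998097e+00,  2.86987137e-01,  1.57783352e+00,  2.72352063e-06,
        1.27863246e+00, -1.49999128e-01]), 'dq': array([-0.00011324, -0.00303625, -0.00354032,  0.00158438,  0.00076061,
       -0.00041075]), 'joint_efforts': array([ 8.79442923e-04, -4.06602609e+01, -2.93138552e+01, -9.52205073e-05,
        3.93321810e-03,  5.27641291e-07]), 'eef_pos': array([ 0.15441009, -0.65659875,  0.24425217]), 'tcp_rot': array([ 9.93347588e-01,  1.15150789e-01,  3.34751136e-05, -9.29634520e-04]), 'contact_force': array([ 0.57277521, -0.20670233, -0.64298008]), 'wrist_torque': array([ 0.0163157 , -0.02250949,  0.01635926]), 'finger_force': 0.0, 'opening': 0.9959527162118345}
0.014
```

View pics/scene0.png

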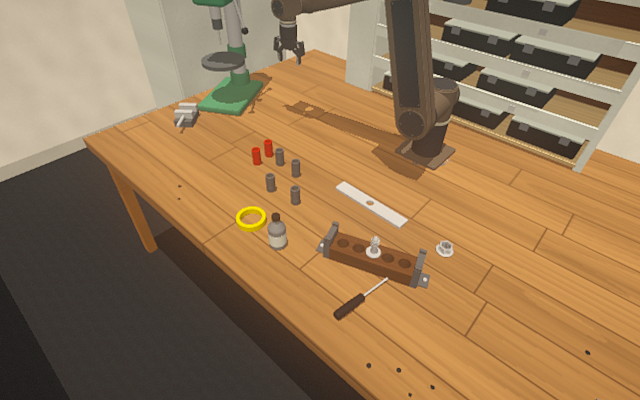

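View pics/side0.png

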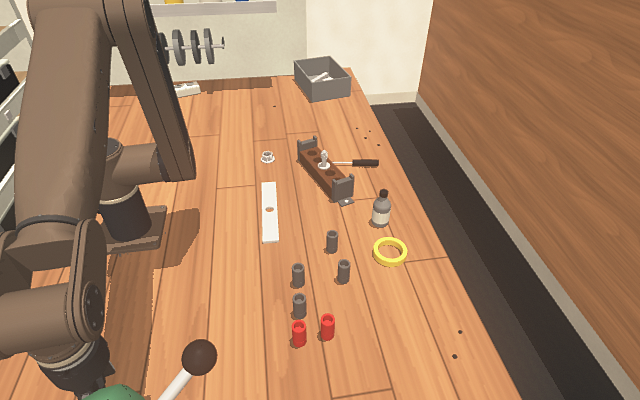

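Scene: grey sockets are at (280,157), (296,168), (271,183) and (295,195). Red look-alikes at (256,156) and (268,148), and the grey bottle at (277,233), are the things that could be mistaken for sockets. The bar is at (371,203), the nut at (445,248) and the block at (375,255). The side view agrees: sockets at (332,241), (298,275), (344,271) and (299,306), reds at (299,333) and (328,326). Next I'll segment these and take a close crop.

```bash
cat > m.py <<'E'
from h import *
c=cam('scene'); s=cam('side')
for n,c,(x0,x1,y0,y1) in [('scene',c,(225,470,130,330)),('side',s,(245,420,120,350))]:
    im=c['image'][:,:,::-1]; hsv=cv2.cvtColor(np.ascontiguousarray(im),cv2.COLOR_BGR2HSV)
    m=(hsv[...,1]<90).astype(np.uint8)
    k=np.zeros_like(m);k[y0:y1,x0:x1]=m[y0:y1,x0:x1]
    N,l,st,ce=cv2.connectedComponentsWithStats(k)
    for i in range(1,N):
        if st[i,4]>30:
            b=st[i]; print(n,b, ce[i].round(1), 'brt',hsv[...,2][l==i].mean().round(), 'z.035',atz(c,*ce[i],.035)[:2].round(4),'z0.01',atz(c,*ce[i],.01)[:2].round(4))
a=cv2.resize(c['image'][0:1,0:1],(1,1))
cs=cam('scene')['image'][130:300,230:460]; cv2.imwrite('pics/cropscene.png',cv2.resize(cs[:,:,::-1],None,fx=3.4,fy=3.4,interpolation=cv2.INTER_CUBIC))
E
python3 m.py
```

```text
scene [409 130  14   6  50] [415.1 132. ] brt 82.0 z.035 [-0.0564 -0.0873] z0.01 [-0.0951 -0.1048]
scene [421 130  25  19 190] [434.9 136. ] brt 74.0 z.035 [-0.0885 -0.0071] z0.01 [-0.1282 -0.0223]
scene [275 148   9  18 115] [279.2 156.1] brt 112.0 z.035 [ 0.4821 -0.3908] z0.01 [ 0.459  -0.4171]
scene [291 159   9  18 132] [295.6 167.3] brt 111.0 z.035 [ 0.4894 -0.2912] z0.01 [ 0.4666 -0.3146]
scene [266 173   9  19 117] [269.8 181.6] brt 114.0 z.035 [ 0.6163 -0.2991] z0.01 [ 0.5971 -0.3228]
scene [335 181  73  48 952] [371.6 204.5] brt 218.0 z.035 [0.4592 0.0481] z0.01 [0.4355 0.0345]
scene [291 186   9  19 140] [295.  194.6] brt 114.0 z.035 [ 0.6041 -0.181 ] z0.01 [ 0.5845 -0.2013]
scene [268 221  19  29 455] [276.8 235. ] brt 158.0 z.035 [ 0.7789 -0.0882] z0.01 [ 0.7645 -0.1057]
scene [316 222  22  36 304] [327.6 240. ] brt 125.0 z.035 [0.6858 0.0428] z0.01 [0.6686 0.0291]
scene [366 236  15  23 238] [373.5 248.2] brt 190.0 z.035 [0.6147 0.1675] z0.01 [0.5955 0.1574]
scene [436 240  18  17 233] [444.7 248.5] brt 187.0 z.035 [0.4663 0.329 ] z0.01 [0.4428 0.3236]
scene [409 249  21
[... 740 characters left out ...]
0.2392]
side [332 173  22  34 556] [342.7 190.2] brt 118.0 z.035 [0.6891 0.051 ] z0.01 [0.6961 0.0805]
side [261 182  18  62 947] [269.3 213. ] brt 243.0 z.035 [ 0.4345 -0.0269] z0.01 [4.343e-01 4.000e-04]
side [372 196  19  32 483] [380.8 211.8] brt 167.0 z.035 [ 0.7889 -0.0743] z0.01 [ 0.7987 -0.0484]
side [326 230  12  23 226] [331.7 240.9] brt 116.0 z.035 [ 0.6102 -0.1763] z0.01 [ 0.6149 -0.1532]
side [338 259  12  25 260] [343.2 270.8] brt 117.0 z.035 [ 0.6218 -0.2922] z0.01 [ 0.6269 -0.2724]
side [292 263  12  25 266] [297.7 274.5] brt 117.0 z.035 [ 0.4963 -0.2859] z0.01 [ 0.4978 -0.266 ]
side [293 293  13  26 302] [299.1 305.3] brt 118.0 z.035 [ 0.4888 -0.3847] z0.01 [ 0.4901 -0.3675]
```

View pics/cropscene.png

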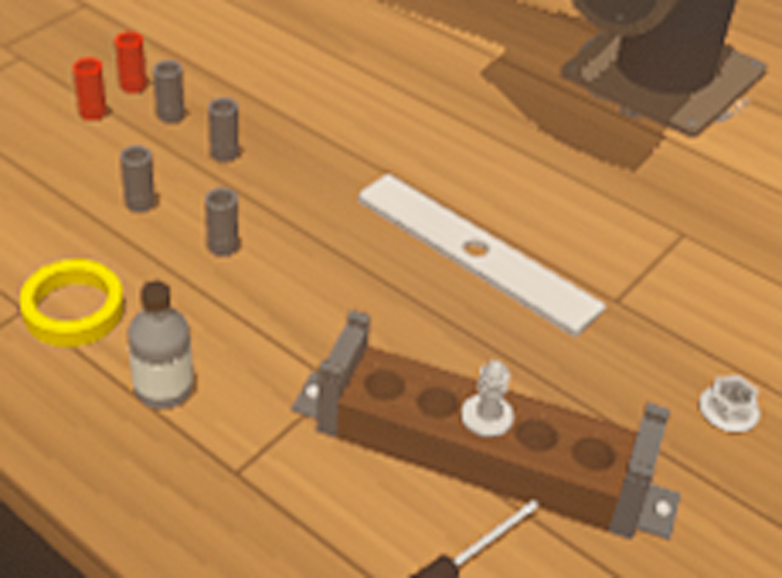

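```bash
cat >> h.py <<'E'
def psi_now(s=None):
    s=s or ctrl.get_state(); y=R.from_quat(s['tcp_rot']).as_matrix()[:,1]; return np.arctan2(y[1],y[0])
def down(psi):
    y=np.array([np.cos(psi),np.sin(psi),0]); z=np.array([0,0,-1.]); return R.from_matrix(np.c_[np.cross(y,z),y,z])
def plan(p,psi=None,frm=None):
    """one move: (turn, shift) from the present (or given (pos,psi)) pose"""
    s=ctrl.get_state(); p0=s['eef_pos'];R0=R.from_quat(s['tcp_rot'])
    if frm is not None: p0=np.array(frm[0]);R0=down(frm[1])
    psi=psi_now(s) if psi is None and frm is None else (frm[1] if psi is None else psi)
    t=(R0.inv()*down(psi)).as_rotvec()/(2*np.pi); sh=R0.inv().apply(np.array(p)-p0)/.2
    print('turn',t.round(4),'shift',sh.round(4),'from',np.round(p0,4)); return t,sh
E
python3 -c "
from h import *
plan((.55,-.28,.30),-np.pi/4)"
```

```text
turn [-0.0001 -0.0001 -0.0883] shift [ 2.3565 -1.3823 -0.2743] from [ 0.1544 -0.6569  0.2448]
```

Emit:
{"name": "send_rows", "arguments": {
  "moves": "0 0 0 0.3 -0.17 -0.08 1;0 0 0 0.6 -0.34 -0.16 1;0 0 0 0.8 -0.47 -0.2 1;0 0 0 0.8 -0.47 -0.27 1",
  "newtons": 40
}}

```text
time: 0.8
eef_pos: [0.2913, -0.5261, 0.2997]
tcp_rot: [0.993, 0.118, 0.0, -0.0]
contact_force: [-0.2, 0.2, -1.2]
opening: 0.999
finger_force: 0.0
```

Emit:
{"name": "send_rows", "arguments": {
  "moves": "0 0 0 0.3 -0.17 0 1;0 0 0 0.6 -0.34 0 1;0 0 0 0.8 -0.46 0 1;0 0 0 0.8 -0.46 0 1"
}}

```text
time: 1.3
eef_pos: [0.4254, -0.4009, 0.2997]
tcp_rot: [0.993, 0.118, 0.0, 0.0]
contact_force: [-0.4, -0.5, 0.2]
opening: 0.995
finger_force: 0.0
```

Emit:
{"name": "send_rows", "arguments": {
  "moves": "0 0 -0.03 0.3 -0.17 0 1;0 0 -0.06 0.6 -0.34 0 1;0 0 -0.088 0.76 -0.45 0 1;0 0 -0.088 0.76 -0.45 0 1;0 0 -0.088 0.76 -0.45 0 1;0 0 -0.088 0.76 -0.45 0 1"
}}

```text
time: 2.05
eef_pos: [0.5497, -0.2823, 0.2993]
tcp_rot: [0.925, 0.38, -0.0, 0.0]
contact_force: [0.2, -0.5, -0.4]
opening: 0.999
finger_force: 0.0
```

```bash
python3 - <<'E'
from h import *
s=ctrl.get_state(); print(s['time'],s['eef_pos'],psi_now(s),s['qpos'])
c=cam('wrist','w1.png'); np.save('w1.npy',c,allow_pickle=True)
im=np.ascontiguousarray(c['image'][:,:,::-1]);hsv=cv2.cvtColor(im,cv2.COLOR_BGR2HSV)
E
```

```text
2.05 [ 0.54973923 -0.28227761  0.2993365 ] -0.7902585233394125 [-6.38171982e-01  1.25690236e-01  1.66533873e+00 -5.50014027e-04
  1.35057494e+00  1.52206711e-01]
```

View pics/w1.png

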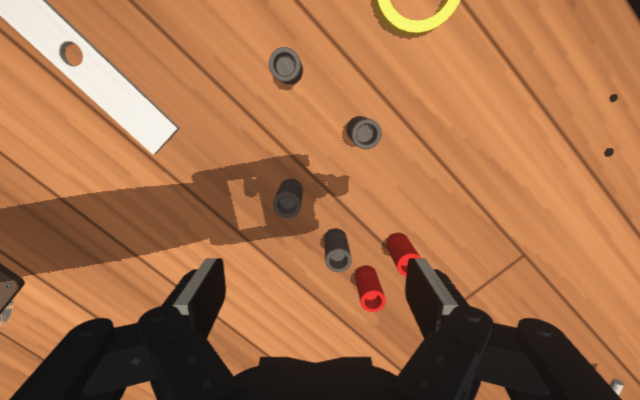

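The wrist view shows socket tops at about (285,63), (366,131), (288,201) and (338,259), with reds at (372,300) and (404,258). The bar's end is at (165,138) and its hole at (71,54).

```bash
cat > tops.py <<'E'
from h import *
# socket tops: refine by fitting silhouette in wrist image: project a cylinder model, match to dark mask (scipy least squares on IoU)
from scipy.optimize import minimize
def mask(c):
    im=np.ascontiguousarray(c['image'][:,:,::-1]);hsv=cv2.cvtColor(im,cv2.COLOR_BGR2HSV)
    return hsv
def cyl(c,x,y,r=.017,h=.07,S=4):
    a=np.linspace(0,2*np.pi,40); P=[proj(c,(x+r*np.cos(t),y+r*np.sin(t),z)) for t in a for z in (0,h)]
    return cv2.convexHull((np.array(P)).astype(np.float32))
def fit(c,m,x,y,r=.017,h=.07):
    u,v=proj(c,(x,y,h/2)); g=45
    u0,v0=max(int(u)-g,0),max(int(v)-g,0); sub=m[v0:v0+2*g,u0:u0+2*g].astype(np.float32)
    S=8
    def cost(p):
        H=cyl(c,p[0],p[1],r,h)-np.float32([u0,v0])
        k=np.zeros((sub.shape[0]*S,sub.shape[1]*S),np.uint8); cv2.fillPoly(k,[np.round(H*S+S/2).astype(np.int32)],1)
        k=cv2.resize(k.astype(np.float32),sub.shape[::-1],interpolation=cv2.INTER_AREA)
        return np.abs(k-sub).sum()
    best=minimize(cost,[x,y],method='Nelder-Mead',options=dict(initial_simplex=[[x,y],[x+.006,y],[x,y+.006]],xatol=1e-4))
    return best.x,best.fun
E
python3 - <<'E'
from tops import *
c=np.load('w1.npy',allow_pickle=True).item()
for u,v in [(285,63),(366,131),(288,201),(338,259)]: print('w top',atz(c,u,v,.07)[:2].round(4))
for n in ['scene','side','wrist']:
    cc=cam(n); h=mask(cc)
    m=h[...,1]<(95 if n!='wrist' else 105)
    for x,y in [(.609,-.179),(.619,-.296),(.493,-.288),(.486,-.388)]:
        p,f=fit(cc,m,x,y); print(n,p.round(4),round(f))
E
```

```text
w top [ 0.6096 -0.1777]
w top [ 0.6223 -0.2901]
w top [ 0.5006 -0.2845]
w top [ 0.4888 -0.3832]
scene [ 0.6043 -0.1808] 896
scene [ 0.6173 -0.2949] 535
scene [ 0.4895 -0.2909] 474
scene [ 0.4826 -0.3911] 475
side [ 0.6096 -0.1782] 863
side [ 0.6211 -0.2942] 649
side [ 0.4964 -0.2878] 864
side [ 0.4881 -0.3847] 412
wrist [ 0.6084 -0.1779] 84
wrist [ 0.6202 -0.2926] 79
wrist [ 0.4951 -0.2863] 175
wrist [ 0.4874 -0.3848] 194
```

```bash
python3 - <<'E'
from tops import *
c=np.load('w1.npy',allow_pickle=True).item()
for u,v in [(372,300),(404,258)]: print('red',atz(c,u,v,.07)[:2].round(4))
plan((.6088,-.178,.15),.326)
E
```

```text
red [ 0.4783 -0.4596]
red [ 0.5491 -0.442 ]
turn [ 0.      0.     -0.1774] shift [ 0.5724 -0.1604  0.747 ] from [ 0.5502 -0.2814  0.2994]
```

Emit:
{"name": "send_rows", "arguments": {
  "moves": "0 0 -0.03 0.2 -0.06 0.1 1;0 0 -0.06 0.4 -0.1 0.2 1;0 0 -0.09 0.57 -0.16 0.4 1;0 0 -0.12 0.572 -0.16 0.6 1;0 0 -0.15 0.572 -0.16 0.747 1;0 0 -0.177 0.572 -0.16 0.747 1;0 0 -0.177 0.572 -0.16 0.747 1;0 0 -0.177 0.572 -0.16 0.747 1"
}}

```text
time: 3.25
eef_pos: [0.6096, -0.1775, 0.1508]
tcp_rot: [0.585, 0.811, 0.0, 0.001]
contact_force: [0.2, -0.2, -0.2]
opening: 1.0
finger_force: 0.0
```

```bash
python3 - <<'E'
from tops import *
s=ctrl.get_state(); print(s['eef_pos'],psi_now(s),s['qpos'])
cc=cam('wrist','w2.png'); h=mask(cc)
for t in (95,110):
    p,f=fit(cc,h[...,1]<t,.609,-.178); print(p.round(4),f)
plan((.6088,-.178,.062),.326)
E
```

```text
[ 0.60960598 -0.17747506  0.15079107] 0.32211430272419683 [-4.42907410e-01  2.88598495e-01  1.75468344e+00  3.49000347e-05
  1.09677469e+00 -7.65037031e-01]
[ 0.608  -0.1773] 209.328125
[ 0.6082 -0.1772] 176.921875
turn [ 0.0002  0.0002 -0.0005] shift [-0.0008 -0.0052  0.4443] from [ 0.6096 -0.1775  0.1509]
```

Emit:
{"name": "send_rows", "arguments": {
  "moves": "0 0 0 0 -0.005 0.2 1;0 0 0 0 -0.005 0.4 1;0 0 0 0 -0.005 0.445 1;0 0 0 0 -0.005 0.445 1;0 0 0 0 -0.005 0.445 -1;0 0 0 0 -0.005 0.445 -1;0 0 0 0 -0.005 0.445 -1;0 0 0 0 -0.005 0.445 -1;0 0 0 0 -0.005 0.445 -1;0 0 0 0 -0.005 0.445 -1",
  "newtons": 50
}}

```text
time: 4.55
eef_pos: [0.609, -0.1777, 0.0623]
tcp_rot: [0.583, 0.812, 0.0, 0.001]
contact_force: [-1.5, 0.3, 6.2]
opening: 0.378
finger_force: 49.7
```

Emit:
{"name": "send_rows", "arguments": {
  "moves": "0 0 0 0 0 -0.25 -1;0 0 0 0 0 -0.5 -1;0 0 0 0 0 -0.8 -1;0 0 0 0 0 -1 -1"
}}

```text
time: 5.05
eef_pos: [0.6085, -0.1773, 0.2632]
tcp_rot: [0.583, 0.812, 0.0, 0.001]
contact_force: [-0.2, -0.5, -2.7]
opening: 0.376
finger_force: 50.4
```

```bash
python3 - <<'E'
from tops import *
s=ctrl.get_state(); print(s['eef_pos'],psi_now(s),s['opening'],s['finger_force'],s['contact_force'])
plan((.60,.16,.27),.326)
E
```

```text
[ 0.6084984  -0.1773209   0.26317155] 0.32506948115399686 0.3760996177947861 50.392112731933594 [-0.22284802 -0.52061833 -2.71309838]
turn [ 0.0003  0.0002 -0.0001] shift [ 1.6118  0.4984 -0.0354] from [ 0.6085 -0.1773  0.2632]
```

Emit:
{"name": "send_rows", "arguments": {
  "moves": "0 0 0 0.28 0.08 0 -1;0 0 0 0.56 0.16 0 -1;0 0 0 0.8 0.25 0 -1;0 0 0 0.8 0.25 0 -1"
}}

```text
time: 5.55
eef_pos: [0.6036, -0.0061, 0.2594]
tcp_rot: [0.581, 0.814, -0.0, -0.001]
contact_force: [1.1, -0.9, -2.6]
opening: 0.379
finger_force: 50.4
```

Emit:
{"name": "send_rows", "arguments": {
  "moves": "0 0 0 0.28 0.08 0 -1;0 0 0 0.56 0.16 0 -1;0 0 0 0.8 0.25 -0.03 -1;0 0 0 0.81 0.25 -0.03 -1;0 0 0 0.81 0.25 -0.03 -1;0 0 0 0.81 0.25 -0.03 -1"
}}

```text
time: 6.3
eef_pos: [0.6002, 0.1581, 0.2662]
tcp_rot: [0.584, 0.812, -0.001, -0.0]
contact_force: [1.1, -0.6, -2.6]
opening: 0.381
finger_force: 50.4
```

```bash
python3 - <<'E'
from tops import *
s=ctrl.get_state(); print(s['eef_pos'],psi_now(s),s['qpos'])
cc=cam('wrist','w3.png'); np.save('w3.npy',cc,allow_pickle=True)
E
```

```text
[0.60022991 0.15810572 0.26617478] 0.32313315423894384 [ 9.44675691e-02  1.53625383e-01  1.69459501e+00 -5.17700048e-04
  1.29460230e+00 -2.28524239e-01]
```

View pics/w3.png

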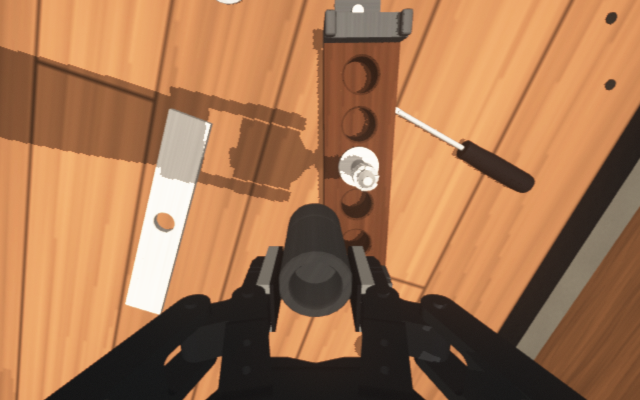

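The wrist view shows the held socket at (316,270), well mouths at about (361,75), (360,123) and (356,203), and the stud tip at (368,181). The far cheek is at (368,22) and the bar hole at (165,221). I'll fit the block and overlay it.

```bash
cat > blk.py <<'E'
from h import *
from scipy.optimize import least_squares
def world(b,p):
    p=np.atleast_2d(p).astype(float); c,s=np.cos(b[2]),np.sin(b[2])
    return np.c_[b[0]+c*p[:,0]-s*p[:,1], b[1]+s*p[:,0]+c*p[:,1], p[:,2]]
def fitblk(obs,b0):
    """obs: list of (cam, block point, pixel)"""
    f=lambda b: np.concatenate([proj(c,world(b,p)[0])-np.array(q) for c,p,q in obs])
    r=least_squares(f,b0,loss='soft_l1'); return r.x,r.fun
def overlay(c,b,name,box,scale):
    im=np.ascontiguousarray(c['image'][:,:,::-1]); x0,x1,y0,y1=box
    im=cv2.resize(im[y0:y1,x0:x1],None,fx=scale,fy=scale,interpolation=cv2.INTER_CUBIC)
    P=lambda p:[((proj(c,w)-[x0,y0]+.5)*scale) for w in world(b,p)]
    a=np.linspace(0,2*np.pi,37)
    for y in (-.095,-.045,.045,.095): cv2.polylines(im,[np.int32(P(np.c_[.01775*np.cos(a),y+.01775*np.sin(a),0*a+.05]))],1,(0,255,0),1)
    cv2.polylines(im,[np.int32(P([(-.038,-.125,.05),(.038,-.125,.05),(.038,.125,.05),(-.038,.125,.05)]))],1,(0,255,255),1)
    cv2.polylines(im,[np.int32(P(np.c_[.004*np.cos(a),.004*np.sin(a),0*a+.118]))],1,(255,0,0),1)
    for s in (-1,1): cv2.polylines(im,[np.int32(P([(-.0285,s*.125,.078),(.0285,s*.125,.078),(.0285,s*.145,.078),(-.0285,s*.145,.078)]))],1,(255,0,255),1)
    cv2.imwrite('pics/'+name,im)
E
python3 - <<'E'
from blk import *
c=np.load('w3.npy',allow_pickle=True).item()
obs=[(c,(0,.095,.05),(361,75)),(c,(0,.045,.05),(360,123)),(c,(0,-.045,.05),(356,203)),(c,(0,0,.118),(368,181))]
b,r=fitblk(obs,[.64,.18,.326]); print(b,r.round(1)); np.save('b.npy',b)
overlay(c,b,'o3.png',(280,440,0,290),3)
E
```

```text
[0.64277521 0.18238751 0.32810258] [ 0.4 -0.9 -0.5  1.2  0.5  0.8 -0.4 -0.6]
```

```bash
python3 - <<'E'
import cv2
a=cv2.imread('pics/o3.png'); print(a.shape); cv2.imwrite('pics/o3b.png',a[:600])
E
```

```text
(870, 480, 3)
```

View pics/o3b.png

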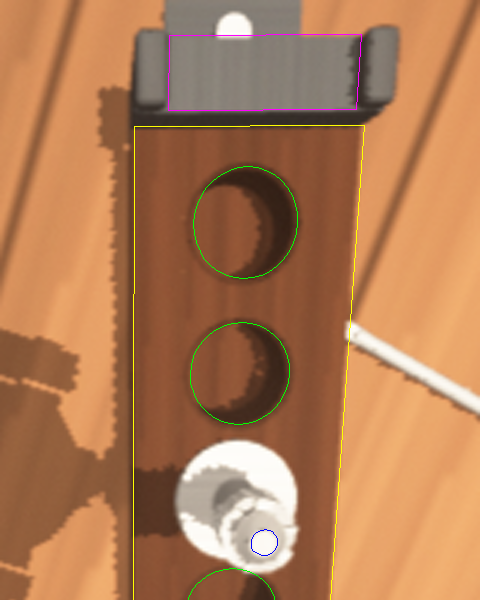

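```bash
python3 - <<'E'
from blk import *
c=np.load('w3.npy',allow_pickle=True).item(); b=np.load('b.npy')
s=ctrl.get_state();p=s['eef_pos']
print('proj held top',proj(c,p+[0,0,.0077]))
g=cv2.cvtColor(c['image'],cv2.COLOR_RGB2GRAY)
print(g[282,270:365]); print(g[282-60:282+45:2,316])
for y in (-.095,-.045,.045,.095): print(world(b,(0,y,.05)).round(4))
w=world(b,(0,-.095,.12))[0]; plan(w,b[2])
E
```

```text
proj held top [314.28710961 287.01878141]
[ 46  31  27  29  26  24  25  26  36  56  67  73  72  72  73  72  72  69
  64  52  46  45  45  46  46  47  47  47  49  49  49  48  49  49  50  52
  55  58  63  68  70  72  72  71  70  71  72  72  71  70  67  63  59  55
  53  52  53  53  52  51  51  50  51  50  49  50  47  46  47  46  48  52
  63  73  75  75  74  74  72  71  70  56  33  27  26  26  26  28  29  30
  44  83 108 111 111]
[ 54  54  53  53  53  53  53  53  55  51  51  53  53  53  53  68  71  72
  71  72  71  71  73  76  74  73  73  72  72  72  72  54  51  51  52  53
  52  54  54  53  54  55  57  63  71  73  73  86 180 181 181 182 181]
[[0.6734 0.0925 0.05  ]]
[[0.6573 0.1398 0.05  ]]
[[0.6283 0.225  0.05  ]]
[[0.6122 0.2723 0.05  ]]
turn [-0.0001  0.     -0.0008] shift [-0.4272  0.2431  0.7319] from [0.6003 0.1581 0.2664]
```

Emit:
{"name": "send_rows", "arguments": {
  "moves": "0 0 0 -0.2 0.1 0 -1;0 0 0 -0.43 0.24 0.1 -1;0 0 0 -0.433 0.24 0.4 -1;0 0 0 -0.433 0.24 0.65 -1;0 0 0 -0.433 0.24 0.73 -1;0 0 0 -0.433 0.24 0.78 -1;0 0 0 -0.433 0.24 0.78 -1"
}}

```text
time: 7.22
eef_pos: [0.6744, 0.0929, 0.1126]
tcp_rot: [0.583, 0.812, 0.001, 0.001]
contact_force: [-0.0, 0.6, -1.7]
opening: 0.377
finger_force: 50.6
```

Emit:
{"name": "send_rows", "arguments": {
  "moves": "0 0 0 0 0 0.015 -1;0 0 0 0 0 0.03 -1;0 0 0 0 0 0.03 -1"
}}

```text
time: 7.6
eef_pos: [0.6737, 0.093, 0.1055]
tcp_rot: [0.583, 0.812, 0.0, 0.001]
contact_force: [-0.1, -0.5, -2.4]
opening: 0.377
finger_force: 50.7
```

```bash
python3 - <<'E'
from blk import *
s=ctrl.get_state(); print(s['eef_pos'],psi_now(s),s['contact_force'],s['wrist_torque']); b=np.load('b.npy'); plan(world(b,(0,-.095,.0675))[0],b[2])
c=cam('wrist','w4.png')
E
```

```text
[0.67370682 0.09295916 0.10554316] 0.3252060451698196 [-0.07309534 -0.46173458 -2.38881316] [-1.31362873e-01 -7.82926411e-02 -2.18754201e-06]
turn [ 0.0002  0.0001 -0.0005] shift [-0.0017 -0.0026  0.1902] from [0.6737 0.093  0.1055]
```

Emit:
{"name": "send_rows", "arguments": {
  "moves": "0 0 0 0 0 0.04 -1;0 0 0 0 0 0.08 -1;0 0 0 0 0 0.12 -1;0 0 0 0 0 0.16 -1;0 0 0 0 0 0.18 -1;0 0 0 0 0 0.188 -1;0 0 0 0 0 0.188 -1"
}}

```text
time: 8.52
eef_pos: [0.6734, 0.0928, 0.0675]
tcp_rot: [0.583, 0.812, -0.0, 0.0]
contact_force: [0.1, -1.9, -1.2]
opening: 0.382
finger_force: 50.8
```

Emit:
{"name": "send_rows", "arguments": {
  "moves": "0 0 0 0 0 0 1;0 0 0 0 0 0 1;0 0 0 0 0 0 1;0 0 0 0 0 -0.2 1;0 0 0 0 0 -0.45 1;0 0 0 -0.2 -0.1 -0.6 1;0 0 0 -0.45 -0.2 -0.6 1;0 0 0 -0.7 -0.35 -0.6 1;0 0 0 -0.87 -0.433 -0.6 1"
}}

```text
time: 9.65
eef_pos: [0.6462, -0.1016, 0.1877]
tcp_rot: [0.584, 0.812, 0.0, 0.0]
contact_force: [0.6, 1.0, -0.5]
opening: 1.002
finger_force: 0.0
```

Emit:
{"name": "send_rows", "arguments": {
  "moves": "0 0 0 -0.25 -0.12 0 1;0 0 0 -0.5 -0.24 0 1;0 0 0 -0.75 -0.36 0 1;0 0 0 -0.87 -0.433 0.1 1;0 0 0 -0.87 -0.433 0.1 1;0 0 0 -0.87 -0.433 0.1 1"
}}

```text
time: 10.4
eef_pos: [0.6206, -0.2913, 0.1675]
tcp_rot: [0.583, 0.812, 0.0, -0.0]
contact_force: [-0.1, 0.1, 0.5]
opening: 0.999
finger_force: 0.0
```

```bash
python3 - <<'E'
from tops import *
s=ctrl.get_state(); print(s['eef_pos'],psi_now(s),s['time'])
cc=cam('wrist'); h=mask(cc)
for t in (95,110):
    p,f=fit(cc,h[...,1]<t,.6205,-.2925); print(p.round(4),f)
plan((*p,.062),.326)
E
```

```text
[ 0.62056481 -0.29131525  0.16751398] 0.3252672643131848 10.4
[ 0.6201 -0.2932] 201.40625
[ 0.6203 -0.2925] 153.3125
turn [0.0001 0.     0.    ] shift [-0.0059 -0.006   0.53  ] from [ 0.6209 -0.291   0.168 ]
```

Emit:
{"name": "send_rows", "arguments": {
  "moves": "0 0 0 -0.008 -0.004 0.25 1;0 0 0 -0.008 -0.004 0.45 1;0 0 0 -0.008 -0.004 0.53 1;0 0 0 -0.008 -0.004 0.53 1;0 0 0 -0.008 -0.004 0.53 -1;0 0 0 -0.008 -0.004 0.53 -1;0 0 0 -0.008 -0.004 0.53 -1;0 0 0 -0.008 -0.004 0.53 -1;0 0 0 -0.008 -0.004 0.53 -1;0 0 0 -0.008 -0.004 0.53 -1"
}}

```text
time: 11.7
eef_pos: [0.6209, -0.2946, 0.0631]
tcp_rot: [0.583, 0.812, -0.0, 0.001]
contact_force: [-1.7, 0.1, 6.5]
opening: 0.382
finger_force: 50.1
```

Emit:
{"name": "send_rows", "arguments": {
  "moves": "0 0 0 0 0 -0.3 -1;0 0 0 0 0 -0.6 -1;0 0 0 0.2 0.08 -0.8 -1;0 0 0 0.45 0.2 -0.8 -1;0 0 0 0.7 0.3 -0.8 -1;0 0 0 0.96 0.42 -0.8 -1;0 0 0 0.96 0.42 -0.8 -1"
}}

```text
time: 12.58
eef_pos: [0.6376, -0.0807, 0.2196]
tcp_rot: [0.581, 0.814, -0.0, -0.002]
contact_force: [0.1, 0.1, -2.0]
opening: 0.378
finger_force: 50.5
```

Emit:
{"name": "send_rows", "arguments": {
  "moves": "0 0 0 0.25 0.1 0 -1;0 0 0 0.5 0.2 0 -1;0 0 0 0.75 0.3 0 -1;0 0 0 0.96 0.42 0 -1;0 0 0 0.96 0.42 0 -1;0 0 0 0.96 0.42 0 -1"
}}

```text
time: 13.32
eef_pos: [0.6563, 0.1227, 0.2201]
tcp_rot: [0.583, 0.812, -0.001, -0.001]
contact_force: [-0.6, -0.4, -2.0]
opening: 0.379
finger_force: 50.5
```

```bash
python3 - <<'E'
from blk import *
s=ctrl.get_state(); b=np.load('b.npy'); plan(world(b,(0,-.045,.113))[0],.3252)
c=cam('wrist','w5.png'); np.save('w5.npy',c,allow_pickle=True)
E
```

```text
turn [-0.0003  0.     -0.0001] shift [0.0793 0.0329 0.5355] from [0.6563 0.1227 0.2201]
```

```bash
cat > held.py <<'E'
from blk import *
import sys
# offset of held socket top ring (z = TCP+.0077) seen by wrist; compare profile with stored A picture by shift
c=np.load(sys.argv[1],allow_pickle=True).item(); a=np.load('w3.npy',allow_pickle=True).item()
ga,gc=[cv2.cvtColor(k['image'],cv2.COLOR_RGB2GRAY).astype(np.float32) for k in (a,c)]
t=ga[248:320,276:356]; r=cv2.matchTemplate(gc[220:348,250:382],t,cv2.TM_CCOEFF_NORMED); _,v,_,l=cv2.minMaxLoc(r)
print('shift px of ring vs A (u,v):',l[0]-26,l[1]-28,'score',round(v,3))
E
python3 held.py w5.npy
```

```text
shift px of ring vs A (u,v): 0 -3 score 0.957
```

Emit:
{"name": "send_rows", "arguments": {
  "moves": "0 0 0 0.04 0.02 0.1 -1;0 0 0 0.073 0.033 0.3 -1;0 0 0 0.073 0.033 0.5 -1;0 0 0 0.073 0.033 0.52 -1;0 0 0 0.073 0.033 0.54 -1;0 0 0 0.073 0.033 0.56 -1;0 0 0 0.073 0.033 0.57 -1;0 0 0 0.073 0.033 0.57 -1"
}}

```text
time: 14.38
eef_pos: [0.659, 0.1392, 0.11]
tcp_rot: [0.583, 0.812, 0.0, 0.001]
contact_force: [-2.8, -2.2, 5.7]
opening: 0.373
finger_force: 51.3
```

Emit:
{"name": "send_rows", "arguments": {
  "moves": "0 0 0 0 -0.004 -0.015 -1;0 0 0 0 -0.007 -0.015 -1;0 0 0 0 -0.007 -0.015 -1;0 0 0 0 -0.007 0 -1;0 0 0 0 -0.007 0.01 -1;0 0 0 0 -0.007 0.01 -1"
}}

```text
time: 15.12
eef_pos: [0.657, 0.139, 0.1045]
tcp_rot: [0.583, 0.812, -0.0, 0.0]
contact_force: [1.6, -1.2, -2.3]
opening: 0.378
finger_force: 50.5
```

Emit:
{"name": "send_rows", "arguments": {
  "moves": "0 0 0 0 0 0.04 -1;0 0 0 0 0 0.08 -1;0 0 0 0 0 0.12 -1;0 0 0 0 0 0.16 -1;0 0 0 0 0 0.178 -1;0 0 0 0 0 0.183 -1;0 0 0 0 0 0.183 -1"
}}

```text
time: 16.0
eef_pos: [0.6571, 0.1389, 0.0688]
tcp_rot: [0.583, 0.812, -0.0, 0.0]
contact_force: [2.6, -5.2, -1.4]
opening: 0.375
finger_force: 50.6
```

Emit:
{"name": "send_rows", "arguments": {
  "moves": "0 0 0 0 0 0 1;0 0 0 0 0 0 1;0 0 0 0 0 0 1;0 0 0 0 0 -0.2 1;0 0 0 0 0 -0.45 1;0 0 0 -0.2 -0.16 -0.6 1;0 0 0 -0.45 -0.35 -0.6 1;0 0 0 -0.7 -0.55 -0.6 1;0 0 0 -0.88 -0.723 -0.6 1"
}}

```text
time: 17.12
eef_pos: [0.5753, -0.0753, 0.1891]
tcp_rot: [0.584, 0.812, 0.0, 0.0]
contact_force: [0.0, -1.3, -0.3]
opening: 0.997
finger_force: 0.0
```

Emit:
{"name": "send_rows", "arguments": {
  "moves": "0 0 0 -0.2 -0.16 0 1;0 0 0 -0.45 -0.35 0 1;0 0 0 -0.7 -0.55 0 1;0 0 0 -0.88 -0.723 0.1 1;0 0 0 -0.88 -0.723 0.1 1;0 0 0 -0.88 -0.723 0.1 1"
}}

```text
time: 17.88
eef_pos: [0.4954, -0.2862, 0.1688]
tcp_rot: [0.584, 0.812, 0.0, -0.0]
contact_force: [0.3, 0.7, -0.1]
opening: 1.002
finger_force: 0.0
```

```bash
python3 - <<'E'
from tops import *
s=ctrl.get_state(); print(s['eef_pos'],psi_now(s),s['time'])
cc=cam('wrist','w6.png'); h=mask(cc)
for t in (95,110):
    p,f=fit(cc,h[...,1]<t,.4955,-.2865); print(p.round(4),f)
plan((*p,.0625),.3252)
E
```

```text
[ 0.49544314 -0.28624101  0.16880799] 0.3246307620750761 17.875
[ 0.4954 -0.2858] 178.765625
[ 0.4953 -0.2861] 144.234375
turn [ 0.0001 -0.      0.0001] shift [-2.000e-04 -3.400e-03  5.332e-01] from [ 0.4959 -0.2858  0.1692]
```

Emit:
{"name": "send_rows", "arguments": {
  "moves": "0 0 0 0 -0.003 0.25 1;0 0 0 0 -0.003 0.45 1;0 0 0 0 -0.003 0.533 1;0 0 0 0 -0.003 0.533 1;0 0 0 0 -0.003 0.533 -1;0 0 0 0 -0.003 0.533 -1;0 0 0 0 -0.003 0.533 -1;0 0 0 0 -0.003 0.533 -1;0 0 0 0 -0.003 0.533 -1;0 0 0 0 -0.003 0.533 -1"
}}

```text
time: 19.18
eef_pos: [0.4956, -0.2878, 0.0637]
tcp_rot: [0.583, 0.812, -0.0, 0.001]
contact_force: [-1.0, -0.1, 5.3]
opening: 0.375
finger_force: 50.0
```

Emit:
{"name": "send_rows", "arguments": {
  "moves": "0 0 0 0 0 -0.3 -1;0 0 0 0 0 -0.6 -1;0 0 0 0.2 0.15 -0.8 -1;0 0 0 0.45 0.3 -0.8 -1;0 0 0 0.7 0.45 -0.8 -1;0 0 0 0.98 0.63 -0.8 -1;0 0 0 0.98 0.63 -0.8 -1"
}}

```text
time: 20.05
eef_pos: [0.551, -0.057, 0.2208]
tcp_rot: [0.581, 0.814, -0.0, -0.001]
contact_force: [0.4, -0.2, -2.5]
opening: 0.381
finger_force: 50.7
```

Emit:
{"name": "send_rows", "arguments": {
  "moves": "0 0 0 0.25 0.15 0 -1;0 0 0 0.5 0.3 0 -1;0 0 0 0.75 0.45 0 -1;0 0 0 0.98 0.63 0 -1;0 0 0 0.98 0.63 0 -1;0 0 0 0.98 0.63 0 -1"
}}

```text
time: 20.8
eef_pos: [0.6079, 0.1641, 0.2208]
tcp_rot: [0.583, 0.812, -0.001, -0.001]
contact_force: [-0.4, -0.4, -2.6]
opening: 0.377
finger_force: 50.9
```

```bash
python3 - <<'E'
from blk import *
s=ctrl.get_state(); b=np.load('b.npy'); plan(world(b,(0,.045,.113))[0],.3252)
c=cam('wrist','w7.png'); np.save('w7.npy',c,allow_pickle=True)
E
python3 held.py w7.npy
```

```text
turn [-0.0004  0.     -0.0001] shift [0.2561 0.1949 0.5386] from [0.6079 0.1641 0.2208]
shift px of ring vs A (u,v): 0 -2 score 0.895
```

Emit:
{"name": "send_rows", "arguments": {
  "moves": "0 0 0 0.15 0.1 0.1 -1;0 0 0 0.251 0.194 0.3 -1;0 0 0 0.251 0.194 0.5 -1;0 0 0 0.251 0.194 0.525 -1;0 0 0 0.251 0.194 0.525 -1;0 0 0 0.251 0.194 0.525 -1;0 0 0 0.251 0.194 0.525 -1"
}}

```text
time: 21.72
eef_pos: [0.6302, 0.2249, 0.1194]
tcp_rot: [0.584, 0.812, 0.001, 0.001]
contact_force: [-0.6, 0.0, -2.3]
opening: 0.379
finger_force: 51.1
```

```bash
python3 - <<'E'
from blk import *
s=ctrl.get_state(); b=np.load('b.npy'); print(s['eef_pos'],s['contact_force'],s['dq'].round(3)); plan(world(b,(0,.045,.069))[0],.3252)
E
```

```text
[0.63015799 0.22485091 0.11935369] [-0.55150233  0.02413028 -2.2705319 ] [ 0.005  0.008  0.007  0.    -0.002  0.001]
turn [ 0.0005  0.0001 -0.0001] shift [ 0.0038 -0.0096  0.2517] from [0.6302 0.2249 0.1194]
```

Emit:
{"name": "send_rows", "arguments": {
  "moves": "0 0 0 -0.001 -0.005 0.01 -1;0 0 0 -0.001 -0.009 0.02 -1;0 0 0 -0.001 -0.009 0.035 -1;0 0 0 -0.001 -0.009 0.05 -1;0 0 0 -0.001 -0.009 0.065 -1;0 0 0 -0.001 -0.009 0.07 -1;0 0 0 -0.001 -0.009 0.07 -1"
}}

```text
time: 22.6
eef_pos: [0.6274, 0.2242, 0.1029]
tcp_rot: [0.583, 0.812, -0.0, -0.0]
contact_force: [0.5, -0.1, -1.9]
opening: 0.378
finger_force: 51.1
```

Emit:
{"name": "send_rows", "arguments": {
  "moves": "0 0 0 0 0 0.04 -1;0 0 0 0 0 0.08 -1;0 0 0 0 0 0.12 -1;0 0 0 0 0 0.155 -1;0 0 0 0 0 0.168 -1;0 0 0 0 0 0.172 -1;0 0 0 0 0 0.172 -1"
}}

```text
time: 23.48
eef_pos: [0.6274, 0.2242, 0.0688]
tcp_rot: [0.583, 0.812, -0.0, -0.0]
contact_force: [0.3, -1.4, -3.6]
opening: 0.375
finger_force: 51.2
```

Emit:
{"name": "send_rows", "arguments": {
  "moves": "0 0 0 0 0 0 1;0 0 0 0 0 0 1;0 0 0 0 0 0 1;0 0 0 0 0 -0.2 1;0 0 0 0 0 -0.45 1;0 0 0 -0.2 -0.12 -0.6 1;0 0 0 -0.45 -0.27 -0.6 1;0 0 0 -0.7 -0.4 -0.6 1;0 0 0 -0.89 -0.544 -0.6 1"
}}

```text
time: 24.6
eef_pos: [0.581, 0.0189, 0.1893]
tcp_rot: [0.584, 0.812, 0.0, 0.001]
contact_force: [-0.3, 0.4, 0.5]
opening: 0.998
finger_force: 0.0
```

Emit:
{"name": "send_rows", "arguments": {
  "moves": "0 0 0 -0.25 -0.15 0 1;0 0 0 -0.5 -0.3 0 1;0 0 0 -0.75 -0.45 0 1;0 0 0 -0.89 -0.544 0 1"
}}

```text
time: 25.1
eef_pos: [0.5343, -0.1852, 0.1892]
tcp_rot: [0.584, 0.812, -0.0, 0.001]
contact_force: [-0.3, 0.0, 0.7]
opening: 0.998
finger_force: 0.0
```

Emit:
{"name": "send_rows", "arguments": {
  "moves": "0 0 0 -0.25 -0.15 0 1;0 0 0 -0.5 -0.3 0 1;0 0 0 -0.75 -0.45 0 1;0 0 0 -0.88 -0.544 0.1 1;0 0 0 -0.88 -0.544 0.1 1;0 0 0 -0.88 -0.544 0.1 1;0 0 0 -0.88 -0.544 0.1 1"
}}

```text
time: 25.98
eef_pos: [0.4888, -0.3832, 0.1696]
tcp_rot: [0.583, 0.813, -0.0, 0.001]
contact_force: [1.0, 0.1, -0.7]
opening: 1.004
finger_force: 0.0
```

```bash
python3 - <<'E'
from tops import *
s=ctrl.get_state(); print(s['eef_pos'],psi_now(s),s['time'])
cc=cam('wrist','w8.png'); h=mask(cc)
for t in (95,110):
    p,f=fit(cc,(h[...,1]<t),.4876,-.3845); print(p.round(4),f)
plan((*p,.0625),.3252)
E
```

```text
[ 0.48881381 -0.38320826  0.16957462] 0.3266225072629186 25.975
[ 0.4871 -0.3848] 176.625
[ 0.4871 -0.3848] 147.484375
turn [0.0001 0.0002 0.0002] shift [-0.0041 -0.0108  0.5355] from [ 0.4888 -0.3832  0.1696]
```

Emit:
{"name": "send_rows", "arguments": {
  "moves": "0 0 0 -0.004 -0.011 0.25 1;0 0 0 -0.004 -0.011 0.45 1;0 0 0 -0.004 -0.011 0.533 1;0 0 0 -0.004 -0.011 0.533 1;0 0 0 -0.004 -0.011 0.533 -1;0 0 0 -0.004 -0.011 0.533 -1;0 0 0 -0.004 -0.011 0.533 -1;0 0 0 -0.004 -0.011 0.533 -1;0 0 0 -0.004 -0.011 0.533 -1;0 0 0 -0.004 -0.011 0.533 -1"
}}

```text
time: 27.28
eef_pos: [0.487, -0.3864, 0.0638]
tcp_rot: [0.583, 0.812, -0.0, 0.001]
contact_force: [-0.3, 0.7, 5.9]
opening: 0.38
finger_force: 49.7
```

Emit:
{"name": "send_rows", "arguments": {
  "moves": "0 0 0 0 0 -0.3 -1;0 0 0 0 0 -0.6 -1;0 0 0 0.2 0.12 -0.8 -1;0 0 0 0.45 0.26 -0.8 -1;0 0 0 0.7 0.4 -0.8 -1;0 0 0 0.94 0.53 -0.8 -1;0 0 0 0.94 0.53 -0.8 -1"
}}

```text
time: 28.15
eef_pos: [0.526, -0.1698, 0.2206]
tcp_rot: [0.581, 0.814, 0.0, -0.002]
contact_force: [0.2, -0.4, -2.9]
opening: 0.374
finger_force: 50.7
```

Emit:
{"name": "send_rows", "arguments": {
  "moves": "0 0 0 0.25 0.15 0 -1;0 0 0 0.5 0.3 0 -1;0 0 0 0.75 0.4 0 -1;0 0 0 0.94 0.53 0 -1;0 0 0 0.94 0.53 0 -1"
}}

```text
time: 28.78
eef_pos: [0.5669, 0.0401, 0.2211]
tcp_rot: [0.582, 0.813, -0.0, -0.001]
contact_force: [0.6, -0.0, -3.2]
opening: 0.378
finger_force: 50.8
```

Emit:
{"name": "send_rows", "arguments": {
  "moves": "0 0 0 0.25 0.15 0 -1;0 0 0 0.5 0.3 0 -1;0 0 0 0.75 0.4 0 -1;0 0 0 0.94 0.53 0 -1;0 0 0 0.94 0.53 0 -1;0 0 0 0.94 0.53 0 -1"
}}

```text
time: 29.52
eef_pos: [0.6075, 0.2485, 0.2211]
tcp_rot: [0.584, 0.812, -0.001, -0.0]
contact_force: [0.6, -0.2, -2.5]
opening: 0.377
finger_force: 51.0
```

```bash
python3 - <<'E'
from blk import *
s=ctrl.get_state(); b=np.load('b.npy'); plan(world(b,(0,.095,.115))[0],.3252)
c=cam('wrist','w9.png'); np.save('w9.npy',c,allow_pickle=True)
E
python3 held.py w9.npy
```

```text
turn [-0.0003  0.0002 -0.0002] shift [0.1058 0.0611 0.53  ] from [0.6075 0.2485 0.2211]
shift px of ring vs A (u,v): 0 -3 score 0.782
```

Emit:
{"name": "send_rows", "arguments": {
  "moves": "0 0 0 0.06 0.04 0.1 -1;0 0 0 0.1 0.055 0.3 -1;0 0 0 0.1 0.055 0.5 -1;0 0 0 0.1 0.055 0.525 -1;0 0 0 0.1 0.055 0.525 -1;0 0 0 0.1 0.055 0.525 -1;0 0 0 0.1 0.055 0.525 -1"
}}

```text
time: 30.45
eef_pos: [0.6123, 0.2731, 0.1189]
tcp_rot: [0.583, 0.812, 0.001, 0.001]
contact_force: [0.2, -0.1, -2.4]
opening: 0.378
finger_force: 51.0
```

```bash
python3 - <<'E'
from blk import *
s=ctrl.get_state(); b=np.load('b.npy'); print(s['eef_pos'],s['contact_force']); plan(world(b,(0,.095,.069))[0],.3252)
E
```

```text
[0.61227636 0.27307884 0.11893275] [ 0.18915971 -0.14109812 -2.35228902]
turn [ 0.0004  0.     -0.    ] shift [-0.0034 -0.0024  0.2497] from [0.6123 0.2731 0.1189]
```

Emit:
{"name": "send_rows", "arguments": {
  "moves": "0 0 0 -0.004 -0.003 0.01 -1;0 0 0 -0.007 -0.003 0.02 -1;0 0 0 -0.007 -0.003 0.035 -1;0 0 0 -0.007 -0.003 0.05 -1;0 0 0 -0.007 -0.003 0.065 -1;0 0 0 -0.007 -0.003 0.07 -1;0 0 0 -0.007 -0.003 0.07 -1"
}}

```text
time: 31.32
eef_pos: [0.6112, 0.2713, 0.1029]
tcp_rot: [0.583, 0.812, -0.0, -0.0]
contact_force: [0.8, -0.4, -2.6]
opening: 0.381
finger_force: 51.0
```

Emit:
{"name": "send_rows", "arguments": {
  "moves": "0 0 0 0 0 0.04 -1;0 0 0 0 0 0.08 -1;0 0 0 0 0 0.12 -1;0 0 0 0 0 0.155 -1;0 0 0 0 0 0.168 -1;0 0 0 0 0 0.172 -1;0 0 0 0 0 0.172 -1"
}}

```text
time: 32.2
eef_pos: [0.6114, 0.2713, 0.0689]
tcp_rot: [0.583, 0.812, 0.0, 0.0]
contact_force: [-1.1, -0.5, -0.8]
opening: 0.377
finger_force: 51.1
```

Emit:
{"name": "send_rows", "arguments": {
  "moves": "0 0 0 0 0 0 1;0 0 0 0 0 0 1;0 0 0 0 0 0 1;0 0 0 0 0 -0.2 1;0 0 0 0 0 -0.45 1;0 0 0 -0.2 -0.2 -0.7 1;0 0 0 -0.4 -0.45 -0.95 1;0 0 0 -0.57 -0.67 -0.95 1;0 0 0 -0.57 -0.67 -0.95 1"
}}

```text
time: 33.33
eef_pos: [0.5201, 0.1188, 0.2607]
tcp_rot: [0.584, 0.812, 0.001, 0.001]
contact_force: [0.7, 1.0, 0.5]
opening: 0.996
finger_force: 0.0
```

Emit:
{"name": "send_rows", "arguments": {
  "moves": "0 0 0 0 0 -0.25 1;0 0 0 0 0 -0.25 1;0 0 0 0 0 -0.25 1"
}}

```text
time: 33.7
eef_pos: [0.5208, 0.1209, 0.3083]
tcp_rot: [0.583, 0.812, 0.0, -0.0]
contact_force: [1.0, 0.2, -0.1]
opening: 1.003
finger_force: 0.0
```

```bash
python3 - <<'E'
from tops import *
s=ctrl.get_state(); print(s['eef_pos'],psi_now(s),s['qpos'])
cc=cam('wrist','w10.png'); np.save('w10.npy',cc,allow_pickle=True)
E
```

```text
[0.52081357 0.12085305 0.30834718] 0.3254030523575057 [ 3.80308097e-02 -6.95571917e-02  1.84871763e+00  2.75699427e-04
  1.36258042e+00 -2.87429244e-01]
```

View pics/w10.png

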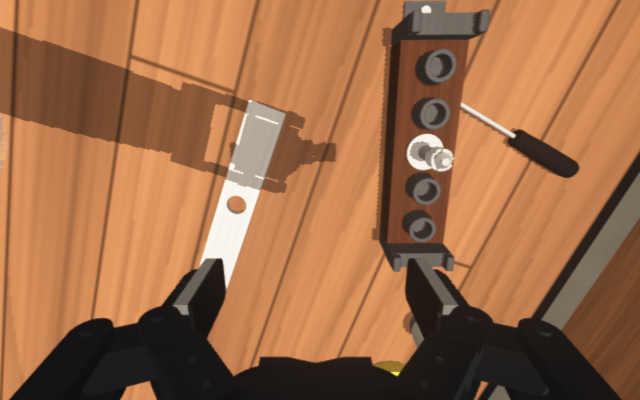

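All four sockets show in the wells at (438,66), (430,114), (424,190) and (419,228). The bar's hole is at (237,204) and its far end runs from (250,101) to (285,112).

```bash
cat > bar.py <<'E'
from h import *
def bar(c,rows,guess,g=60,show=True):
    """bar centre and axis angle from edges (z=.01) and hole blob, near guess pixel of hole"""
    hsv=cv2.cvtColor(c['image'],cv2.COLOR_RGB2HSV); m=(hsv[...,1]<70).astype(np.uint8)
    L,Rr=[],[]
    for v in range(*rows):
        xs=np.where(m[v])[0]; xs=xs[abs(xs-guess(v))<45]
        if len(xs)<20: continue
        L.append(atz(c,xs.min()-.0,v+.0,.01)[:2]); Rr.append(atz(c,xs.max()+.0,v+.0,.01)[:2])
    out=[]
    for e in (L,Rr):
        vx,vy,x,y=cv2.fitLine(np.float32(e),cv2.DIST_HUBER,0,.0005,.0005).ravel()
        if vy<0: vx,vy=-vx,-vy
        out.append((np.arctan2(vy,vx),np.array([x,y]),np.array([vx,vy])))
    return out
E
python3 - <<'E'
from bar import *
c=np.load('w10.npy',allow_pickle=True).item()
o=bar(c,(120,250),lambda v:237-.32*(v-204))
for t,p,d in o: print(np.degrees(t))
n=np.array([-o[0][2][1],o[0][2][0]]); print('width',abs(n@(o[0][1]-o[1][1])))
hsv=cv2.cvtColor(c['image'],cv2.COLOR_RGB2HSV); k=(hsv[190:220,222:252,1]>=70).astype(np.uint8)
N,l,st,ce=cv2.connectedComponentsWithStats(k); i=l[14,15]; print(st[i],ce[i]+[222,190]); h=atz(c,*(ce[i]+[222,190]),.0095)[:2]; print('hole',h)
for u,v in [(250,101),(285,112)]: print(atz(c,u,v,.01)[:2])
for t,p,d in o: print('dist hole-edge',np.array([-d[1],d[0]])@(h-p))
E
```

```text
87.880905
88.04696
width 0.04944856
[  6   6  18  16 236] [236.46186441 203.63135593]
hole [0.43404875 0.02554086]
[0.4160186 0.1679839]
[0.46316077 0.16937328]
dist hole-edge -0.024879659759648284
dist hole-edge 0.024677967555565762
```

```bash
python3 - <<'E'
from h import *
plan((.434,.0255,.11),-.0356)
plan((.434,.0255,.012),-.0356,frm=((.434,.0255,.11),-.0356))
E
```

```text
turn [-0.0003 -0.0001  0.0575] shift [-0.3141 -0.5601  0.9876] from [0.5204 0.1208 0.3074]
turn [0. 0. 0.] shift [0.   0.   0.49] from [0.434  0.0255 0.11  ]
```

Emit:
{"name": "send_rows", "arguments": {
  "moves": "0 0 0.02 -0.15 -0.27 0.2 1;0 0 0.04 -0.314 -0.56 0.4 1;0 0 0.0575 -0.314 -0.56 0.6 1;0 0 0.0575 -0.314 -0.56 0.8 1;0 0 0.0575 -0.314 -0.56 0.98 1;0 0 0.0575 -0.314 -0.56 0.98 1;0 0 0.0575 -0.314 -0.56 0.98 1;0 0 0.0575 -0.314 -0.56 0.98 1"
}}

```text
time: 34.75
eef_pos: [0.4361, 0.0252, 0.1145]
tcp_rot: [0.72, 0.694, 0.001, 0.001]
contact_force: [1.2, -1.1, 0.4]
opening: 1.001
finger_force: 0.0
```

```bash
python3 - <<'E'
from h import *
s=ctrl.get_state(); print(s['qpos'],psi_now(s))
c=cam('wrist','w11.png')
hsv=cv2.cvtColor(c['image'],cv2.COLOR_RGB2HSV); m=(hsv[...,1]>=70).astype(np.uint8)
u,v=proj(c,(.434,.0255,.01)); print(u,v)
N,l,st,ce=cv2.connectedComponentsWithStats(m[int(v)-45:int(v)+45,int(u)-45:int(u)+45])
for i in range(1,N):
    if 300<st[i,4]<4000: q=ce[i]+[int(u)-45,int(v)-45]; print(st[i],q,atz(c,*q,.009)[:2])
plan((.434,.0255,.012),-.0356)
E
```

```text
[-1.75435982e-01 -9.73541241e-02  2.24915633e+00  5.65003338e-05
  9.86500058e-01 -1.39619962e-01] -0.035846437801180554
311.8642279289194 205.52476209235812
[   0    0   16   90 1285] [272.67159533 206.17976654] [0.40304609 0.02574844]
[  77    0   13   90 1076] [349.48977695 206.29182156] [0.46366083 0.0234356 ]
[ 29  31  35  29 791] [311.83312263 204.93678887] [0.43397484 0.02565214]
turn [ 0.0005  0.0001 -0.    ] shift [ 0.0016 -0.0113  0.5119] from [0.4359 0.0252 0.1144]
```

Emit:
{"name": "send_rows", "arguments": {
  "moves": "0 0 0 0.001 -0.01 0.2 1;0 0 0 0.001 -0.01 0.4 1;0 0 0 0.001 -0.01 0.5 1;0 0 0 0.001 -0.01 0.508 1;0 0 0 0.001 -0.01 0.508 1;0 0 0 0.001 -0.01 0.508 -1;0 0 0 0.001 -0.01 0.508 -1;0 0 0 0.001 -0.01 0.508 -1;0 0 0 0.001 -0.01 0.508 -1;0 0 0 0.001 -0.01 0.508 -1;0 0 0 0.001 -0.01 0.508 -1",
  "newtons": 80
}}

```text
time: 36.17
eef_pos: [0.434, 0.0253, 0.0127]
tcp_rot: [0.72, 0.694, 0.001, 0.001]
contact_force: [-2.4, -0.6, 6.9]
opening: 0.558
finger_force: 83.0
```

Emit:
{"name": "send_rows", "arguments": {
  "moves": "0 0 0 0 0 -0.15 -1;0 0 0 0 0 -0.35 -1;0 0 0 0 0 -0.6 -1;0 0 0 0 0 -0.8 -1;0 0 0 0 0 -0.8 -1;0 0 0 0 0 -0.8 -1"
}}

```text
time: 36.92
eef_pos: [0.431, 0.0258, 0.1688]
tcp_rot: [0.72, 0.694, -0.001, -0.002]
contact_force: [-1.0, 0.5, -5.0]
opening: 0.553
finger_force: 85.4
```

```bash
python3 - <<'E'
from h import *
s=ctrl.get_state(); print(s['qpos'],psi_now(s),s['opening'])
plan((.6422,.1827,.165),.328)
E
```

```text
[-1.76024364e-01 -1.90357918e-01  2.21827622e+00  5.03559348e-06
  1.11768749e+00 -1.39787722e-01] -0.03623773575743606 0.5532247274144813
turn [-0.0006 -0.0002 -0.058 ] shift [0.8221 1.0267 0.0155] from [0.431  0.0258 0.1688]
```

Emit:
{"name": "send_rows", "arguments": {
  "moves": "0 0 0 0.12 0.15 -0.05 -1;0 0 -0.01 0.28 0.35 -0.05 -1;0 0 -0.025 0.44 0.55 -0.05 -1;0 0 -0.04 0.6 0.75 -0.05 -1;0 0 -0.058 0.75 0.9 -0.05 -1;0 0 -0.058 0.82 0.98 -0.05 -1;0 0 -0.058 0.82 0.98 -0.05 -1;0 0 -0.058 0.82 0.98 -0.05 -1;0 0 -0.058 0.82 0.98 -0.05 -1"
}}

```text
time: 38.05
eef_pos: [0.6334, 0.1816, 0.18]
tcp_rot: [0.582, 0.813, -0.001, -0.001]
contact_force: [0.7, -0.2, -3.9]
opening: 0.556
finger_force: 85.5
```

```bash
python3 - <<'E'
from h import *
s=ctrl.get_state(); print(s['qpos'],psi_now(s),s['opening'])
plan((.6422,.1827,.165),.328)
c=cam('wrist','w12.png'); np.save('w12.npy',c,allow_pickle=True); cam('side','s12.png')
E
```

```text
[ 1.25509996e-01  3.09338568e-01  1.67130109e+00 -1.51608707e-04
  1.16326415e+00 -2.01913172e-01] 0.3274837933098544 0.555581891020594
turn [-0.0004 -0.0001 -0.0001] shift [-0.0089  0.0434  0.0747] from [0.6334 0.1816 0.18  ]
```

View pics/w12.png

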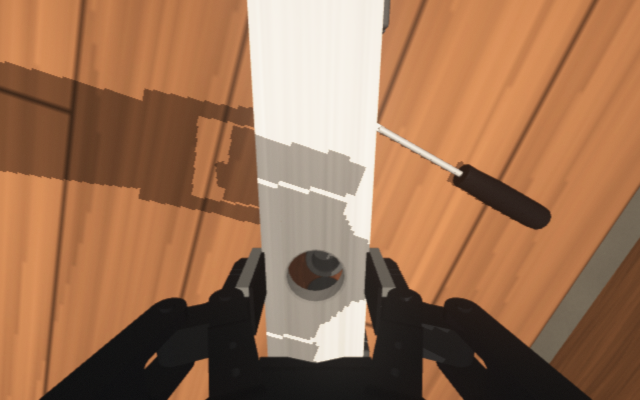

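The bar is held straight, with its hole at (315,275) between the jaws. The stud lies ahead, hidden below the bar.

```bash
python3 - <<'E'
from h import *
c=np.load('w12.npy',allow_pickle=True).item(); s=ctrl.get_state(); p=s['eef_pos']
Rt=R.from_quat(s['tcp_rot']).as_matrix()
for dx in (-.002,0,.002): print(dx,proj(c,p+Rt@[dx,0,.0027]))
a=np.linspace(0,2*np.pi,200); P=np.array([proj(c,p+Rt@[.014*np.cos(t),.014*np.sin(t),.0027]) for t in a]); print(P.min(0),P.max(0))
g=cv2.cvtColor(c['image'],cv2.COLOR_RGB2GRAY); print(g[236:306,315]); print(g[272,280:350])
E
```

```text
-0.002 [315.39903036 279.3276333 ]
0 [315.40216182 275.62533012]
0.002 [315.4053192  271.89238521]
[285.79930571 248.82939447] [345.01500608 300.91617968]
[157 159 158 159 158 157 157 156 157 157 157 157 155 134  95  68  65  64
  64  61  54  49  48  47  47  48  48  48  48  48  49  54  58  64  65  66
  66  61  53  51  52  51  46  46  47  48  48  48  48  47  48  47  47  49
  65 102 110 110 109 110 112 110 111 110 112 136 150 151 153 153]
[160 161 160 157 149 138 123 102  79  61  50  50  49  49  51  50  50  50
  49  52  52  51  52  49  49  48  49  49  49  49  50  51  54  59  64  66
  65  65  64  64  62  63  61  60  59  60  59  62  64  64  66  83  98 103
 105 104 102  97  91  86  84  86  91 101 118 133 143 153 157 161]
```

Emit:
{"name": "send_rows", "arguments": {
  "moves": "0 0 0 -0.009 0.02 0.03 -1;0 0 0 -0.009 0.038 0.07 -1;0 0 0 -0.009 0.038 0.15 -1;0 0 0 -0.009 0.038 0.19 -1;0 0 0 -0.009 0.038 0.19 -1;0 0 0 -0.009 0.038 0.19 -1;0 0 0 -0.009 0.038 0.19 -1"
}}

```text
time: 39.02
eef_pos: [0.6428, 0.1832, 0.144]
tcp_rot: [0.582, 0.813, 0.001, 0.001]
contact_force: [0.0, 0.5, -4.0]
opening: 0.552
finger_force: 85.4
```

```bash
python3 - <<'E'
from h import *
s=ctrl.get_state(); print(s['eef_pos'],psi_now(s),s['contact_force'])
plan((.6422,.1827,.115),.328)
E
```

```text
[0.64277809 0.18315184 0.14398583] 0.32824973191702655 [ 0.01078212  0.48216643 -3.95677236]
turn [0.0002 0.     0.    ] shift [-0.0012 -0.0037  0.1449] from [0.6428 0.1832 0.144 ]
```

Emit:
{"name": "send_rows", "arguments": {
  "moves": "0 0 0 -0.001 -0.003 0.03 -1;0 0 0 -0.001 -0.003 0.06 -1;0 0 0 -0.001 -0.003 0.09 -1;0 0 0 -0.001 -0.003 0.12 -1;0 0 0 -0.001 -0.003 0.13 -1;0 0 0 -0.001 -0.003 0.13 -1"
}}

```text
time: 39.78
eef_pos: [0.6417, 0.1827, 0.1168]
tcp_rot: [0.582, 0.813, -0.0, -0.0]
contact_force: [-1.0, -0.4, -4.2]
opening: 0.555
finger_force: 85.5
```

Emit:
{"name": "send_rows", "arguments": {
  "moves": "0 0 0 0.001 0.002 0.03 -1;0 0 0 0.001 0.002 0.06 -1;0 0 0 0.001 0.002 0.09 -1;0 0 0 0.001 0.002 0.115 -1;0 0 0 0.001 0.002 0.126 -1;0 0 0 0.001 0.002 0.128 -1;0 0 0 0.001 0.002 0.128 -1"
}}

```text
time: 40.65
eef_pos: [0.6423, 0.183, 0.0918]
tcp_rot: [0.582, 0.813, 0.0, 0.0]
contact_force: [0.4, -0.2, -4.6]
opening: 0.552
finger_force: 85.5
```

Emit:
{"name": "send_rows", "arguments": {
  "moves": "0 0 0 0 0 0.004 -1;0 0 0 0 0 0.007 -1;0 0 0 0 0 0.007 -1;0 0 0 0 0 0.007 0.6;0 0 0 0 0 0.007 1;0 0 0 0 0 0.007 1;0 0 0 0 0 0.007 1;0 0 0 0 0 -0.15 1;0 0 0 0 0 -0.4 1;0 0 0 -0.2 -0.3 -0.7 1;0 0 0 -0.4 -0.6 -1 1;0 0 0 -0.4 -0.6 -1 1"
}}

```text
time: 42.15
eef_pos: [0.5533, 0.0677, 0.2929]
tcp_rot: [0.582, 0.813, 0.0, 0.0]
contact_force: [0.8, 0.5, 0.8]
opening: 1.0
finger_force: 0.0
```

```bash
python3 - <<'E'
from h import *
s=ctrl.get_state(); print(s['eef_pos'],psi_now(s),s['contact_force'])
c=cam('wrist','w13.png'); np.save('w13.npy',c,allow_pickle=True)
print(proj(c,(.445,.322,.027)))
E
```

```text
[0.55333675 0.06768825 0.29288536] 0.32869662430677543 [0.8197948  0.52015414 0.83681562]
[ 294.3150232  -104.71995761]
```

View pics/w13.png

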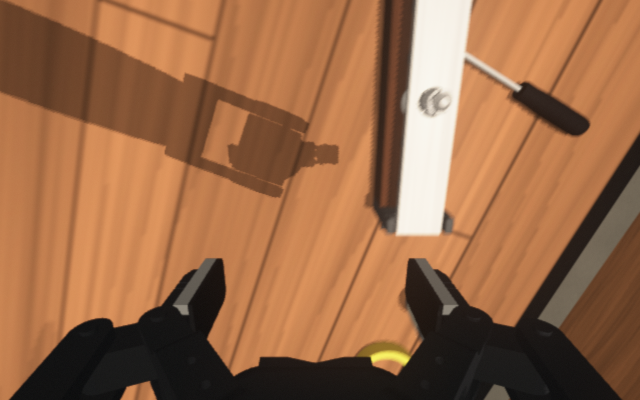

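The bar lies over the stud at (435,101), with both ends in the cheeks. Now I'll look at the nut.

Emit:
{"name": "send_rows", "arguments": {
  "moves": "0 0 0 0.3 -0.02 0 1;0 0 0 0.6 -0.04 0.1 1;0 0 0 0.8 -0.1 0.2 1;0 0 0 0.9 -0.12 0.25 1"
}}

```text
time: 42.7
eef_pos: [0.4716, 0.2329, 0.2402]
tcp_rot: [0.581, 0.814, -0.001, -0.001]
contact_force: [0.8, -0.2, 0.7]
opening: 1.003
finger_force: 0.0
```

Emit:
{"name": "send_rows", "arguments": {
  "moves": "0 0 0 0.25 0 0 1;0 0 0 0.3 0 0 1;0 0 0 0.3 0 0 1;0 0 0 0.3 0 0 1"
}}

```text
time: 43.2
eef_pos: [0.4548, 0.2873, 0.2416]
tcp_rot: [0.582, 0.813, -0.0, 0.0]
contact_force: [-0.5, 0.2, 0.0]
opening: 0.998
finger_force: 0.0
```

```bash
python3 - <<'E'
from h import *
s=ctrl.get_state(); print(s['eef_pos'],psi_now(s),s['contact_force'])
c=cam('wrist','w14.png'); np.save('w14.npy',c,allow_pickle=True)
d=cam('side'); im=d['image'][:,:,::-1]
x0,y0=240,120
crop=cv2.resize(np.ascontiguousarray(im[y0:220,x0:400]),None,fx=4,fy=4,interpolation=cv2.INTER_CUBIC)
w=c['image'][:,:,::-1][:250,150:520]; w=cv2.resize(np.ascontiguousarray(w),(640,432)); crop=crop[:, :][:400]
out=np.vstack([cv2.resize(w,(444,300)),cv2.resize(crop,(444,278))]); cv2.imwrite('pics/nut.png',cv2.resize(out,None,fx=1.03,fy=1.03))
E
```

```text
[0.45475238 0.28731384 0.24156852] 0.3272567363105324 [-0.48715936  0.23649301  0.02298124]
```

View pics/nut.png

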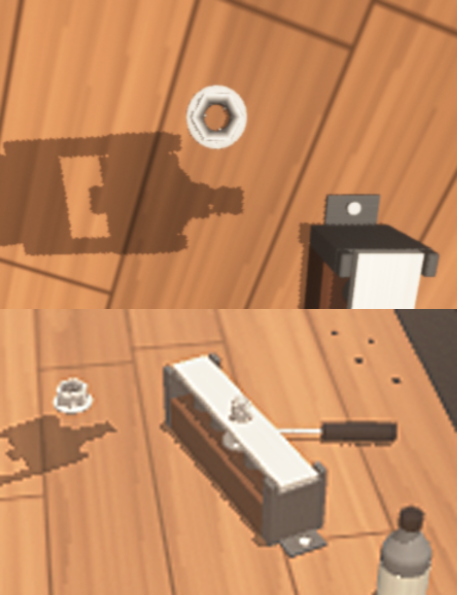

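The bar sits flat in both cheek slots, and the nut is at wrist pixel (326,95). I'll fit the nut's centre and hexagon angle.

```bash
cat > nut.py <<'E'
from tops import *
def blob(c,u,v,g=45,t=70):
    m=(mask(c)[...,1]<t); sub=m[v-g:v+g,u-g:u+g].astype(np.uint8)
    ct=max(cv2.findContours(sub,cv2.RETR_EXTERNAL,cv2.CHAIN_APPROX_NONE)[0],key=cv2.contourArea)
    M=cv2.moments(ct); return np.array([M['m10'],M['m01']])/M['m00']+[u-g,v-g],cv2.contourArea(ct),m
def crop(c,p,ang,name,g=40,S=14,z=.027):
    u,v=proj(c,(*p,z)).astype(int); im=cv2.resize(np.ascontiguousarray(c['image'][v-g:v+g,u-g:u+g,::-1]),None,fx=S,fy=S,interpolation=cv2.INTER_CUBIC)
    f=lambda q:np.int32((proj(c,q)-[u-g,v-g]+.5)*S)
    r=.019/np.cos(np.pi/6)
    if ang is not None:
        cv2.polylines(im,[np.array([f((p[0]+r*np.cos(ang+np.pi/6+k*np.pi/3),p[1]+r*np.sin(ang+np.pi/6+k*np.pi/3),z)) for k in range(6)])],1,(0,255,0),1)
    a=np.linspace(0,2*np.pi,60)
    cv2.polylines(im,[np.array([f((p[0]+.027*np.cos(t),p[1]+.027*np.sin(t),z-.021)) for t in a])],1,(0,0,255),1)
    cv2.imwrite('pics/'+name,im)
E
python3 - <<'E'
from nut import *
c=np.load('w14.npy',allow_pickle=True).item()
q,A,m=blob(c,326,95); print(q,A); p0=atz(c,*q,.008)[:2]
p,f=fit(c,m|False,p0[0],p0[1],r=.027,h=.006); print(p0,p,f)
ims=[]
# hole fill: compare outline only -> also use filled blob
mm=np.zeros_like(m,np.uint8); ct=max(cv2.findContours(m[50:140,281:371].astype(np.uint8),cv2.RETR_EXTERNAL,cv2.CHAIN_APPROX_NONE)[0],key=cv2.contourArea); cv2.drawContours(mm[50:140,281:371],[ct],-1,1,-1)
p,f=fit(c,mm,p0[0],p0[1],r=.027,h=.006); print('filled',p,f)
crop(c,p,None,'nz.png')
E
```

```text
[324.80840873  94.12852581] 1879.0
[0.43787468 0.37168871] [0.43814809 0.37119855] 420.84375
filled [0.43814809 0.37119855] 50.84375
```

View pics/nz.png

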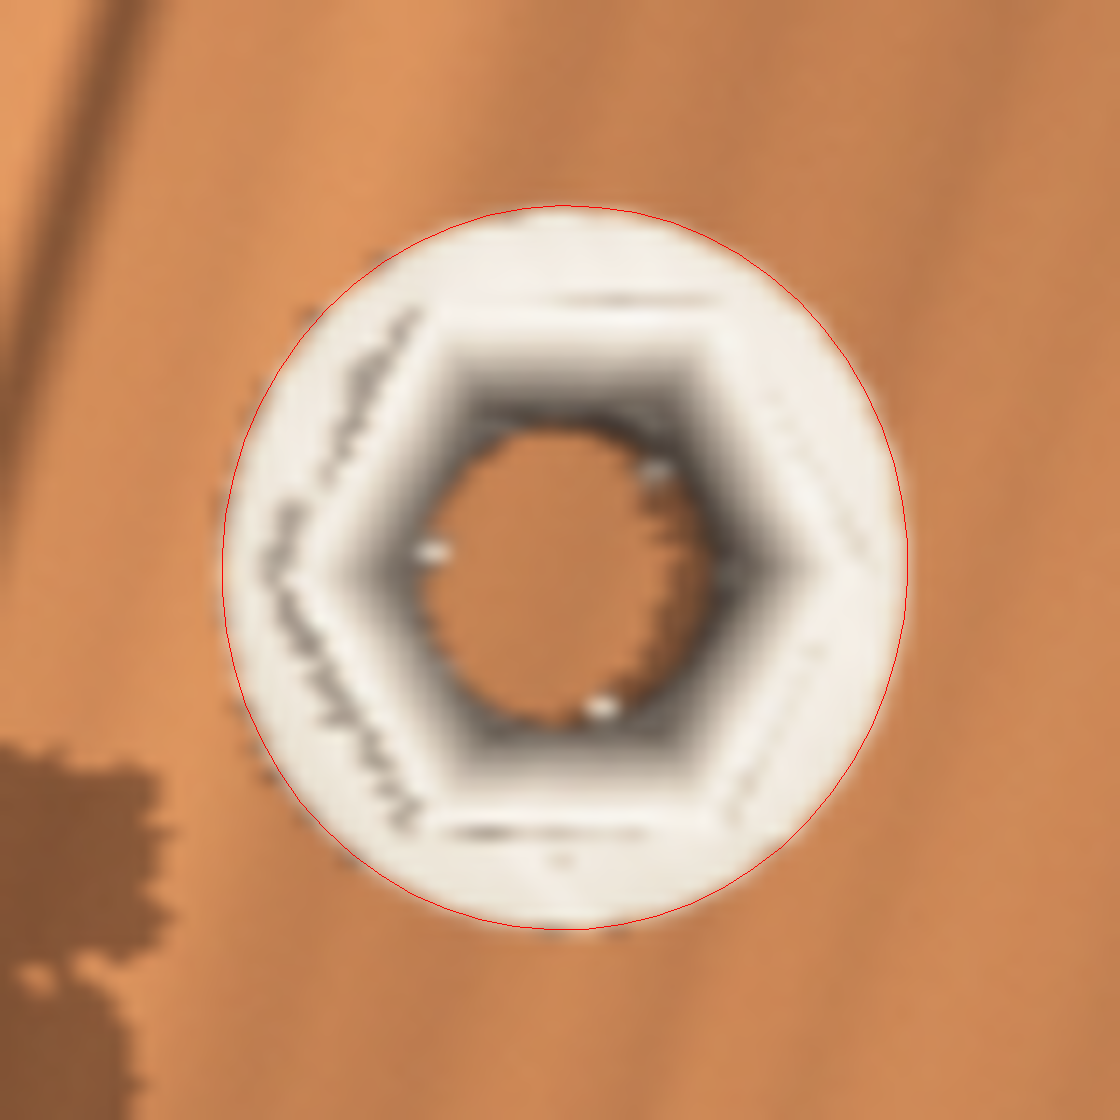

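The nut is at (.4381,.3712). Its flats face up and down in the picture, so their normals lie along tool x, and I grip at the present angle minus 30°.

```bash
python3 - <<'E'
from nut import *
c=cam('wrist'); s=ctrl.get_state(); print(s['eef_pos'],psi_now(s))
# refine hex angle: gradient-orientation harmonic (6-fold) on the ring of the hex top edge, rectified to plane z=.027
p=np.array([.4381,.3712]); n=200; r=.03
g=cv2.cvtColor(c['image'],cv2.COLOR_RGB2GRAY).astype(np.float32)
xy=np.linspace(-r,r,n); X,Y=np.meshgrid(p[0]+xy,p[1]+xy)
uv=np.array([[proj(c,(x,y,.027)) for x,y in zip(a,b)] for a,b in zip(X,Y)]).astype(np.float32)
im=cv2.remap(g,uv[...,0],uv[...,1],cv2.INTER_CUBIC); im=cv2.GaussianBlur(im,(0,0),2)
gx,gy=cv2.Sobel(im,cv2.CV_32F,1,0),cv2.Sobel(im,cv2.CV_32F,0,1); rr=np.hypot(X-p[0],Y-p[1]); k=(rr>.013)&(rr<.0205)
w=np.hypot(gx,gy)**2; th=np.arctan2(gy,gx); z=(w*np.exp(6j*th))[k].sum(); print('flat normal angle mod 60:',np.degrees(np.angle(z)/6),'strength',abs(z)/w[k].sum(), 'expected',np.degrees(.327+np.pi/2)%60)
plan((.4381,.3712,.11),-.197); 
E
```

```text
[0.45476774 0.28722588 0.24150774] 0.3266639038939981
flat normal angle mod 60: -10.204582 strength 0.75720817 expected 48.73571990077792
turn [0.     0.     0.0833] shift [0.4245 0.0557 0.6575] from [0.4548 0.2872 0.2415]
```

Emit:
{"name": "send_rows", "arguments": {
  "moves": "0 0 0.025 0.15 0.02 0.15 1;0 0 0.05 0.3 0.04 0.3 1;0 0 0.0803 0.424 0.055 0.5 1;0 0 0.0803 0.424 0.055 0.65 1;0 0 0.0803 0.424 0.055 0.65 1;0 0 0.0803 0.424 0.055 0.65 1;0 0 0.0803 0.424 0.055 0.65 1"
}}

```text
time: 44.22
eef_pos: [0.4388, 0.3722, 0.1137]
tcp_rot: [0.767, 0.642, 0.002, 0.0]
contact_force: [0.8, -0.0, 0.3]
opening: 1.001
finger_force: 0.0
```

```bash
python3 - <<'E'
from nut import *
s=ctrl.get_state(); print(s['eef_pos'],psi_now(s),s['qpos'])
c=cam('wrist'); u,v=proj(c,(.4381,.3712,.006)).astype(int); print(u,v)
q,A,m=blob(c,u,v,60); print(q,A); 
mm=np.zeros(m.shape,np.uint8); ct=max(cv2.findContours(m[v-60:v+60,u-60:u+60].astype(np.uint8),cv2.RETR_EXTERNAL,cv2.CHAIN_APPROX_NONE)[0],key=cv2.contourArea); cv2.drawContours(mm[v-60:v+60,u-60:u+60],[ct],-1,1,-1)
import tops
p,f=fit(c,mm,.4381,.3712,r=.027,h=.006); print('fit',p,f); plan((*p,.0225),-.178)
E
```

```text
[0.43882347 0.37223799 0.11370924] -0.17709854652804924 [5.27226767e-01 2.12394592e-01 1.92427777e+00 5.84361366e-06
 1.00099914e+00 7.04318376e-01]
314 206
[314.35976308 205.2025285 ] 3348.5
fit [0.43823154 0.37055547] 133.8125
turn [ 0.0004 -0.0004  0.0002] shift [-0.0096 -0.0016  0.455 ] from [0.4386 0.3722 0.1135]
```

Emit:
{"name": "send_rows", "arguments": {
  "moves": "0 0 0 -0.007 -0.002 0.2 1;0 0 0 -0.007 -0.002 0.38 1;0 0 0 -0.007 -0.002 0.44 1;0 0 0 -0.007 -0.002 0.44 1;0 0 0 -0.007 -0.002 0.44 1;0 0 0 -0.007 -0.002 0.44 1"
}}

```text
time: 45.02
eef_pos: [0.4378, 0.3713, 0.0252]
tcp_rot: [0.767, 0.642, 0.002, 0.0]
contact_force: [-1.0, 0.9, -1.1]
opening: 0.996
finger_force: 0.0
```

Emit:
{"name": "send_rows", "arguments": {
  "moves": "0 0 0 0 0 0.01 1;0 0 0 0 0 0.01 -1;0 0 0 0 0 0.01 -1;0 0 0 0 0 0.01 -1;0 0 0 0 0 0.01 -1;0 0 0 0 0 0.01 -1;0 0 0 0 0 0.01 -1;0 0 0 0 0 0.01 -1",
  "newtons": 70
}}

```text
time: 46.02
eef_pos: [0.4371, 0.3709, 0.0219]
tcp_rot: [0.767, 0.642, 0.001, 0.0]
contact_force: [0.6, 0.5, 2.8]
opening: 0.425
finger_force: 72.3
```

Emit:
{"name": "send_rows", "arguments": {
  "moves": "0 0 0 0 0 -0.25 -1;0 0 0 0 0 -0.5 -1;0 0 0 0 0 -0.75 -1;0 0 0 -0.1 0.15 -0.75 -1;0 0 0 -0.25 0.35 -0.75 -1;0 0 0 -0.35 0.55 -0.75 -1;0 0 0 -0.5 0.8 -0.75 -1;0 0 0 -0.5 0.8 -0.75 -1"
}}

```text
time: 47.02
eef_pos: [0.5782, 0.2409, 0.1697]
tcp_rot: [0.768, 0.64, -0.001, -0.0]
contact_force: [-0.8, 0.5, -2.1]
opening: 0.429
finger_force: 71.8
```

Emit:
{"name": "send_rows", "arguments": {
  "moves": "0 0 0 -0.12 0.18 0 -1;0 0 0 -0.24 0.37 0 -1;0 0 0 -0.24 0.37 0 -1;0 0 0 -0.24 0.37 0 -1;0 0 0 -0.24 0.37 0 -1"
}}

```text
time: 47.65
eef_pos: [0.6397, 0.185, 0.1706]
tcp_rot: [0.766, 0.643, -0.001, -0.001]
contact_force: [0.0, 0.7, -2.5]
opening: 0.428
finger_force: 71.8
```

```bash
python3 - <<'E'
from nut import *
s=ctrl.get_state(); print(s['eef_pos'],psi_now(s),s['qpos'],s['contact_force'],s['opening'])
plan((.6423,.1827,.145),psi_now(s))
c=cam('wrist','w16.png'); np.save('w16.npy',c,allow_pickle=True)
E
```

```text
[0.63966341 0.18500765 0.17061888] -0.17489651390242583 [1.29304967e-01 3.32773251e-01 1.65962996e+00 3.80637983e-04
 1.15119194e+00 3.04045791e-01] [ 0.03355693  0.68892041 -2.53763206] 0.4281399448841988
turn [-0.0003  0.      0.    ] shift [-0.009   0.0152  0.1281] from [0.6397 0.185  0.1706]
```

Emit:
{"name": "send_rows", "arguments": {
  "moves": "0 0 0 -0.009 0.014 0.05 -1;0 0 0 -0.009 0.014 0.11 -1;0 0 0 -0.009 0.014 0.11 -1;0 0 0 -0.009 0.014 0.11 -1;0 0 0 -0.009 0.014 0.11 -1"
}}

```text
time: 48.32
eef_pos: [0.6439, 0.1816, 0.15]
tcp_rot: [0.767, 0.642, 0.0, 0.0]
contact_force: [-0.7, -0.7, -2.3]
opening: 0.43
finger_force: 71.8
```

```bash
python3 - <<'E'
from nut import *
s=ctrl.get_state(); print(s['eef_pos'],psi_now(s),s['contact_force'])
plan((.6423,.1827,.128),psi_now(s))
E
```

```text
[0.64389904 0.18161456 0.14997246] -0.17639733172507155 [-0.67583918 -0.71976041 -2.29082395]
turn [ 0.0001 -0.      0.    ] shift [ 0.0039 -0.0089  0.1099] from [0.6439 0.1816 0.15  ]
```

Emit:
{"name": "send_rows", "arguments": {
  "moves": "0 0 0 0.004 -0.008 0.03 -1;0 0 0 0.004 -0.008 0.06 -1;0 0 0 0.004 -0.008 0.09 -1;0 0 0 0.004 -0.008 0.11 -1;0 0 0 0.004 -0.008 0.11 -1;0 0 0 0.004 -0.008 0.11 -1"
}}

```text
time: 49.08
eef_pos: [0.6423, 0.1822, 0.1273]
tcp_rot: [0.767, 0.642, -0.0, 0.0]
contact_force: [1.7, -1.7, -3.7]
opening: 0.426
finger_force: 71.8
```

```bash
python3 - <<'E'
from nut import *
s=ctrl.get_state(); print(s['eef_pos'],s['contact_force'],s['wrist_torque']); plan((.6423,.1827,.1255),psi_now(s))
E
```

```text
[0.64232855 0.18222436 0.12726438] [ 1.65740163 -1.68691311 -3.70235402] [-0.37421148 -0.22378999  0.00106114]
turn [ 0.0001  0.0001 -0.    ] shift [ 0.0023 -0.0006  0.0088] from [0.6423 0.1822 0.1273]
```

Emit:
{"name": "send_rows", "arguments": {
  "moves": "0 0 0 0.001 0 0.005 -1;0 0 0 0.001 0 0.01 -1;0 0 0 0.001 0 0.015 -1;0 0 0 0.001 0 0.015 -1;0 0 0 0.001 0 0.015 -1"
}}

```text
time: 49.7
eef_pos: [0.6426, 0.1824, 0.1266]
tcp_rot: [0.767, 0.642, 0.0, 0.001]
contact_force: [-2.9, -5.1, 7.1]
opening: 0.429
finger_force: 72.9
```

Emit:
{"name": "send_rows", "arguments": {
  "moves": "0 0 -0.02 0 0 0 -1;0 0 -0.04 0 0 0 -1;0 0 -0.06 0 0 0 -1;0 0 -0.06 0 0 0 -1"
}}

```text
time: 50.2
eef_pos: [0.643, 0.183, 0.1273]
tcp_rot: [0.632, 0.775, 0.001, 0.001]
contact_force: [-2.0, -3.2, 6.7]
opening: 0.424
finger_force: 72.9
```

Emit:
{"name": "send_rows", "arguments": {
  "moves": "0 0 -0.02 0 0 0 -1;0 0 -0.04 0 0 0 -1;0 0 -0.06 0 0 0 -1;0 0 -0.06 0 0 0 -1"
}}

```text
time: 50.7
eef_pos: [0.6423, 0.1825, 0.1271]
tcp_rot: [0.476, 0.88, -0.001, 0.0]
contact_force: [-5.0, -5.2, 8.3]
opening: 0.425
finger_force: 73.1
```

Emit:
{"name": "send_rows", "arguments": {
  "moves": "0 0 -0.02 0 0 0 -1;0 0 -0.04 0 0 0 -1;0 0 -0.06 0 0 0 -1;0 0 -0.06 0 0 0 -1"
}}

```text
time: 51.2
eef_pos: [0.6422, 0.1823, 0.1243]
tcp_rot: [0.304, 0.953, -0.0, 0.0]
contact_force: [1.2, -5.2, -0.6]
opening: 0.428
finger_force: 72.0
```

Emit:
{"name": "send_rows", "arguments": {
  "moves": "0 0 0.02 0 0 0.002 -1;0 0 0.04 0 0 0.004 -1;0 0 0.06 0 0 0.006 -1;0 0 0.08 0 0 0.008 -1;0 0 0.1 0 0 0.01 -1;0 0 0.12 0 0 0.012 -1;0 0 0.12 0 0 0.012 -1"
}}

```text
time: 52.08
eef_pos: [0.6424, 0.1824, 0.1221]
tcp_rot: [0.633, 0.774, -0.0, 0.0]
contact_force: [0.6, -5.4, -0.7]
opening: 0.432
finger_force: 71.9
```

```bash
python3 - <<'E'
from nut import *
s=ctrl.get_state(); print(s['eef_pos'],s['contact_force'],s['wrist_torque'],s['qpos'],psi_now(s))
E
```

```text
[0.6424193  0.1824424  0.12213424] [ 0.57384336 -5.37800794 -0.73251749] [-0.88916914 -0.14402963 -0.01508082] [ 1.25347838e-01  3.88327304e-01  1.68314406e+00 -9.89325422e-04
  1.06966323e+00 -7.46713704e-02] 0.20049447725711722
```

Emit:
{"name": "send_rows", "arguments": {
  "moves": "0 0 0.025 -0.003 0 0.002 -1;0 0 0.05 -0.006 0 0.004 -1;0 0 0.075 -0.006 0 0.007 -1;0 0 0.1 -0.006 0 0.009 -1;0 0 0.125 -0.006 0 0.011 -1;0 0 0.15 -0.006 0 0.013 -1;0 0 0.175 -0.006 0 0.016 -1;0 0 0.2 -0.006 0 0.018 -1;0 0 0.21 -0.006 0 0.019 -1;0 0 0.21 -0.006 0 0.019 -1"
}}

```text
time: 53.32
eef_pos: [0.6426, 0.1822, 0.1183]
tcp_rot: [0.974, 0.225, 0.0, -0.0]
contact_force: [1.6, -3.1, -0.6]
opening: 0.427
finger_force: 71.9
```

Emit:
{"name": "send_rows", "arguments": {
  "moves": "0 0 0.025 0 0 0.002 -1;0 0 0.05 0 0 0.004 -1;0 0 0.075 0 0 0.007 -1;0 0 0.1 0 0 0.009 -1;0 0 0.125 0 0 0.011 -1;0 0 0.15 0 0 0.013 -1;0 0 0.175 0 0 0.016 -1;0 0 0.2 0 0 0.018 -1;0 0 0.21 0 0 0.019 -1;0 0 0.21 0 0 0.019 -1"
}}

```text
time: 54.58
eef_pos: [0.6427, 0.1821, 0.1146]
tcp_rot: [0.908, -0.419, 0.0, -0.001]
contact_force: [2.1, -2.0, -1.1]
opening: 0.427
finger_force: 71.9
```

```bash
python3 - <<'E'
from nut import *
s=ctrl.get_state(); print(s['eef_pos'],s['contact_force'],s['wrist_torque'],s['qpos'],psi_now(s))
E
```

```text
[0.64271686 0.18207038 0.11462856] [ 2.06136887 -2.02502797 -1.05747643] [-0.35352356 -0.27525556  0.01557433] [1.24176914e-01 3.97117597e-01 1.68661691e+00 7.94503370e-04
 1.05671246e+00 2.56013268e+00] -2.4363460233243766
```

Emit:
{"name": "send_rows", "arguments": {
  "moves": "0 0 0 0 0 0 1;0 0 0 0 0 0 1;0 0 0 0 0 0 1;0 0 -0.025 0 0 0 1;0 0 -0.05 0 0 0 1;0 0 -0.075 0 0 0 1;0 0 -0.1 0 0 0 1;0 0 -0.125 0 0 0 1;0 0 -0.15 0 0 0 1;0 0 -0.1667 0 0 0 1;0 0 -0.1667 0 0 0 1"
}}

```text
time: 55.95
eef_pos: [0.6423, 0.1819, 0.1145]
tcp_rot: [0.996, 0.089, -0.0, -0.0]
contact_force: [0.5, 0.6, 0.5]
opening: 0.994
finger_force: 0.0
```

Emit:
{"name": "send_rows", "arguments": {
  "moves": "0 0 -0.025 0 0 0 1;0 0 -0.05 0 0 0 1;0 0 -0.075 0 0 0 1;0 0 -0.1 0 0 0 1;0 0 -0.125 0 0 0 1;0 0 -0.15 0 0 0 1;0 0 -0.1667 0 0 0 1;0 0 -0.1667 0 0 0 1;0 0 -0.1667 0 0 0 1"
}}

```text
time: 57.08
eef_pos: [0.6424, 0.1817, 0.1145]
tcp_rot: [0.818, 0.575, 0.0, -0.0]
contact_force: [1.0, -0.5, -0.1]
opening: 1.001
finger_force: 0.0
```

Emit:
{"name": "send_rows", "arguments": {
  "moves": "0 0 0 0 0 0 0.2;0 0 0 0 0 0 -0.1;0 0 0 0 0 0 -1;0 0 0 0 0 0 -1;0 0 0 0 0 0 -1;0 0 0 0 0 0 -1"
}}

```text
time: 57.82
eef_pos: [0.6428, 0.1816, 0.1148]
tcp_rot: [0.818, 0.576, 0.0, 0.0]
contact_force: [0.4, -1.9, 1.3]
opening: 0.424
finger_force: 72.8
```

```bash
python3 - <<'E'
from nut import *
s=ctrl.get_state(); print(s['eef_pos'],s['contact_force'],s['wrist_torque'],s['qpos'],psi_now(s),s['opening'])
E
```

```text
[0.64276859 0.18160871 0.11482942] [ 0.3866392  -1.94518123  1.27962755] [-0.17311013 -0.13268554  0.01239652] [ 1.23788004e-01  3.96871497e-01  1.68653809e+00 -2.19280874e-04
  1.05721396e+00  4.67405565e-01] -0.34351004721987377 0.42421610609559407
```

Emit:
{"name": "send_rows", "arguments": {
  "moves": "0 0 0.025 0 0 0.002 -1;0 0 0.05 0 0 0.004 -1;0 0 0.075 0 0 0.007 -1;0 0 0.1 0 0 0.009 -1;0 0 0.125 0 0 0.011 -1;0 0 0.15 0 0 0.013 -1;0 0 0.175 0 0 0.016 -1;0 0 0.2 0 0 0.018 -1;0 0 0.22 0 0 0.02 -1;0 0 0.22 0 0 0.02 -1"
}}

```text
time: 59.08
eef_pos: [0.6426, 0.1819, 0.1108]
tcp_rot: [0.997, -0.077, 0.0, -0.0]
contact_force: [0.5, 0.3, 2.4]
opening: 0.423
finger_force: 73.0
```

```bash
python3 - <<'E'
from nut import *
s=ctrl.get_state(); print(s['eef_pos'],s['contact_force'],s['wrist_torque'],psi_now(s))
E
```

```text
[0.6425512  0.18194052 0.11079773] [0.4752947  0.27921519 2.37439997] [ 0.14611354 -0.02365086 -0.01065673] -1.7246663075418345
```

Emit:
{"name": "send_rows", "arguments": {
  "moves": "0 0 0.01 0 0 0.001 -1;0 0 0.02 0 0 0.002 -1;0 0 0.03 0 0 0.003 -1;0 0 0.03 0 0 0.003 -1"
}}

```text
time: 59.58
eef_pos: [0.6422, 0.1821, 0.1107]
tcp_rot: [0.985, -0.17, -0.0, -0.0]
contact_force: [-2.9, 0.2, 5.5]
opening: 0.429
finger_force: 73.3
```

```bash
python3 - <<'E'
from nut import *
s=ctrl.get_state(); print(s['eef_pos'],s['contact_force'],s['wrist_torque'],psi_now(s))
E
```

```text
[0.64218385 0.18209169 0.11070988] [-2.93065905  0.22515733  5.53672483] [0.25253648 0.41538596 0.06859308] -1.9122434224807614
```

Emit:
{"name": "send_rows", "arguments": {
  "moves": "0 0 0.01 0 0 0.001 -1;0 0 0.02 0 0 0.002 -1;0 0 0.03 0 0 0.002 -1;0 0 0.03 0 0 0.002 -1"
}}

```text
time: 60.08
eef_pos: [0.6424, 0.1823, 0.1107]
tcp_rot: [0.965, -0.262, -0.0, -0.001]
contact_force: [-2.8, 0.9, 6.3]
opening: 0.427
finger_force: 73.4
```

```bash
python3 - <<'E'
from nut import *
s=ctrl.get_state(); print(s['eef_pos'],s['contact_force'],s['wrist_torque'],psi_now(s),s['opening'])
E
```

```text
[0.64242232 0.18228827 0.1106692 ] [-2.84892736  0.93668185  6.2767425 ] [0.2807951  0.34733621 0.05306937] -2.1009282024541625 0.4268309338234846
```

Emit:
{"name": "send_rows", "arguments": {
  "moves": "0 0 0.01 0 0 0 -1;0 0 0.02 0 0 0 -1;0 0 0.03 0 0 0 -1;0 0 0.04 0 0 0 -1;0 0 0.04 0 0 0 -1"
}}

```text
time: 60.7
eef_pos: [0.6426, 0.1822, 0.1107]
tcp_rot: [0.925, -0.381, -0.0, -0.001]
contact_force: [-2.5, 0.5, 6.7]
opening: 0.425
finger_force: 73.4
```

```bash
python3 - <<'E'
from nut import *
s=ctrl.get_state(); print(s['eef_pos'],s['contact_force'],s['wrist_torque'],psi_now(s),s['opening'])
E
```

```text
[0.64255707 0.18222255 0.11065943] [-2.50595354  0.51621235  6.68699585] [0.27277788 0.30500654 0.02393811] -2.3522997266745103 0.42543502113301784
```

Emit:
{"name": "send_rows", "arguments": {
  "moves": "0 0 0.01 0 0 0 -1;0 0 0.02 0 0 0 -1;0 0 0.03 0 0 0 -1;0 0 0.04 0 0 0 -1;0 0 0.04 0 0 0 -1"
}}

```text
time: 61.32
eef_pos: [0.6428, 0.1823, 0.1106]
tcp_rot: [0.87, -0.494, 0.0, -0.001]
contact_force: [-2.3, 0.4, 5.9]
opening: 0.429
finger_force: 73.3
```

```bash
python3 - <<'E'
from nut import *
s=ctrl.get_state(); print(s['eef_pos'],s['contact_force'],s['wrist_torque'],psi_now(s),s['opening'],s['qpos'][5])
E
```

```text
[0.64284074 0.18225616 0.11057682] [-2.34545618  0.42834124  5.93570372] [0.4176094  0.03060734 0.02115013] -2.6034761233580883 0.42926146049270064 2.7271048219262926
```

Emit:
{"name": "send_rows", "arguments": {
  "moves": "0 0 0 0 0 0 0.3;0 0 0 0 0 0 1;0 0 0 0 0 0 1;0 0 0 0 0 0 1;0 0 0 0 0 -0.2 1;0 0 0 0 0 -0.45 1;0 0 0 0 0 -0.7 1;0 0 0 0 0 -0.7 1;0 0 0 0 0 -0.7 1"
}}

```text
time: 62.45
eef_pos: [0.6421, 0.1816, 0.2489]
tcp_rot: [0.869, -0.495, -0.0, 0.0]
contact_force: [0.4, -0.9, -0.2]
opening: 1.0
finger_force: 0.0
```

```bash
python3 - <<'E'
from blk import *
s=ctrl.get_state(); print(s['eef_pos'],s['contact_force'])
c=cam('wrist'); d=cam('side'); np.save('w17.npy',c,allow_pickle=True); np.save('s17.npy',d,allow_pickle=True)
b=np.array([.6425,.1824,.3275]); a=np.linspace(0,2*np.pi,60)
def draw(c,box,S):
    x0,x1,y0,y1=box; im=cv2.resize(np.ascontiguousarray(c['image'][y0:y1,x0:x1,::-1]),None,fx=S,fy=S,interpolation=cv2.INTER_CUBIC); raw=im.copy()
    for r,z,col in [(.027,.088,(0,0,255)),(.027,.094,(0,255,0)),(.004,.118,(255,0,0))]:
        P=np.int32([(proj(c,w)-[x0,y0]+.5)*S for w in world(b,np.c_[r*np.cos(a),r*np.sin(a),0*a+z])]); cv2.polylines(im,[P],1,col,1)
    return np.hstack([raw,im])
u,v=proj(c,(.6425,.1824,.1)).astype(int); A=draw(c,(u-50,u+50,v-40,v+40),4)
u,v=proj(d,(.6425,.1824,.1)).astype(int); B=draw(d,(u-25,u+25,v-17,v+17),8)
cv2.imwrite('pics/chk.png',np.vstack([A,B])); print(A.shape,B.shape)
E
```

```text
[0.64207053 0.1816264  0.24893865] [ 0.35863548 -0.86762419 -0.19201842]
(320, 800, 3) (272, 800, 3)
```

View pics/chk.png

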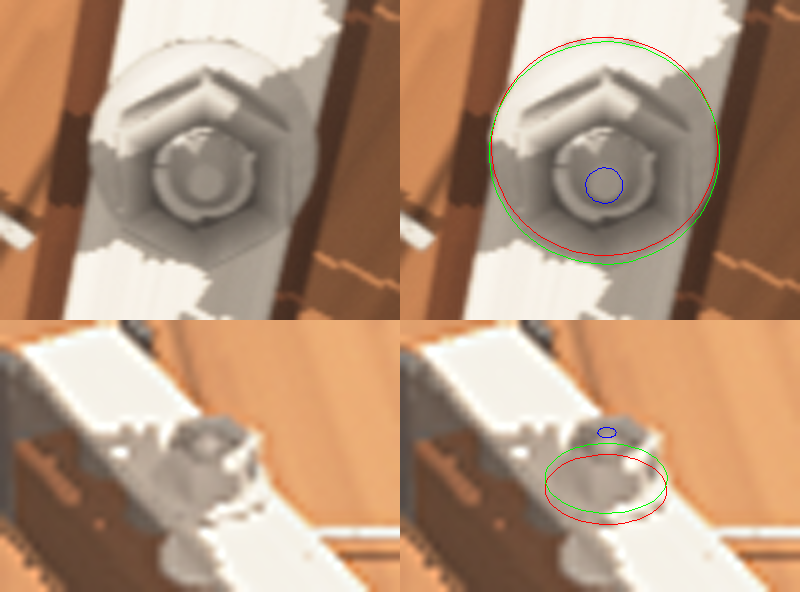

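The wrist view shows the flange outline at (205,150) matching the bar-level circle and the stud tip centred. The side view shows the flange on the bar. The turning torque never rose, though, so I'll regrip and turn on to confirm the nut is seated.

Emit:
{"name": "send_rows", "arguments": {
  "moves": "0 0 -0.025 0 0 0 1;0 0 -0.05 0 0 0 1;0 0 -0.075 0 0 0 1;0 0 -0.1 0 0 0 1;0 0 -0.125 0 0 0 1;0 0 -0.15 0 0 0 1;0 0 -0.175 0 0 0.1 1;0 0 -0.2 0 0 0.2 1;0 0 -0.225 0 0 0.3 1;0 0 -0.25 0 0 0.4 1;0 0 -0.275 0 0 0.4 1;0 0 -0.275 0 0 0.4 1"
}}

```text
time: 64.05
eef_pos: [0.6413, 0.1815, 0.1669]
tcp_rot: [0.941, 0.339, -0.002, -0.0]
contact_force: [-0.2, 0.1, -0.2]
opening: 1.005
finger_force: 0.0
```

Emit:
{"name": "send_rows", "arguments": {
  "moves": "0 0 -0.025 0 0 0.05 1;0 0 -0.05 0 0 0.1 1;0 0 -0.0583 0 0 0.2 1;0 0 -0.0583 0 0 0.25 1;0 0 -0.0583 0 0 0.25 1;0 0 -0.0583 0 0 0.25 1"
}}

```text
time: 64.8
eef_pos: [0.6429, 0.1818, 0.1202]
tcp_rot: [0.863, 0.505, 0.001, 0.0]
contact_force: [0.1, 0.3, 0.0]
opening: 0.999
finger_force: 0.0
```

```bash
python3 - <<'E'
from nut import *
s=ctrl.get_state(); print(s['eef_pos'],s['contact_force'],s['wrist_torque'],psi_now(s)); plan((.6425,.1822,.1115),-2.6035+2*np.pi/3)
E
```

```text
[0.64285224 0.181767   0.12017132] [0.13252869 0.27581719 0.03483723] [ 0.04052131  0.01292031 -0.0265617 ] -0.5122964498999207
turn [ 0.0001 -0.0001 -0.0005] shift [ 0.001  -0.0026  0.0434] from [0.6429 0.1818 0.1202]
```

Emit:
{"name": "send_rows", "arguments": {
  "moves": "0 0 0 0.001 -0.002 0.02 1;0 0 0 0.001 -0.002 0.04 1;0 0 0 0.001 -0.002 0.04 1;0 0 0 0.001 -0.002 0.04 0.1;0 0 0 0.001 -0.002 0.04 -1;0 0 0 0.001 -0.002 0.04 -1;0 0 0 0.001 -0.002 0.04 -1;0 0 0 0.001 -0.002 0.04 -1"
}}

```text
time: 65.8
eef_pos: [0.6426, 0.1819, 0.1121]
tcp_rot: [0.863, 0.505, 0.0, 0.0]
contact_force: [0.5, -1.1, 3.1]
opening: 0.426
finger_force: 74.9
```

```bash
python3 - <<'E'
from nut import *
s=ctrl.get_state(); print(s['eef_pos'],s['contact_force'],s['wrist_torque'],psi_now(s),s['opening'],s['joint_efforts'][5])
E
```

```text
[0.64262182 0.18189234 0.11205357] [ 0.48039289 -1.07742012  3.12165439] [-0.15997905 -0.06357435  0.0340222 ] -0.5110366264382441 0.4263753520506579 0.05414254730567336
```

Emit:
{"name": "send_rows", "arguments": {
  "moves": "0 0 0.01 0 0 0 -1;0 0 0.02 0 0 0 -1;0 0 0.03 0 0 0 -1;0 0 0.04 0 0 0 -1;0 0 0.05 0 0 0 -1;0 0 0.05 0 0 0 -1"
}}

```text
time: 66.55
eef_pos: [0.6428, 0.1816, 0.112]
tcp_rot: [0.931, 0.365, 0.001, 0.001]
contact_force: [1.6, -2.4, 2.1]
opening: 0.425
finger_force: 75.0
```

```bash
python3 - <<'E'
from nut import *
s=ctrl.get_state(); print(s['eef_pos'],s['contact_force'],s['wrist_torque'],psi_now(s),s['opening'],s['joint_efforts'][5])
E
```

```text
[0.64281763 0.18163382 0.1120228 ] [ 1.63175391 -2.35474506  2.1488523 ] [-0.37632135 -0.2176379   0.11415536] -0.8243898497978714 0.4252857609453441 0.1590560283511877
```

Emit:
{"name": "send_rows", "arguments": {
  "moves": "0 0 0.01 0 0 0 -1;0 0 0.02 0 0 0 -1;0 0 0.03 0 0 0 -1;0 0 0.04 0 0 0 -1;0 0 0.05 0 0 0 -1;0 0 0.06 0 0 0 -1;0 0 0.06 0 0 0 -1"
}}

```text
time: 67.42
eef_pos: [0.6427, 0.1813, 0.1121]
tcp_rot: [0.983, 0.184, 0.0, 0.001]
contact_force: [0.8, -4.6, 3.6]
opening: 0.425
finger_force: 75.2
```

```bash
python3 - <<'E'
from nut import *
s=ctrl.get_state(); print(s['eef_pos'],s['contact_force'],s['wrist_torque'],psi_now(s),s['opening'],s['joint_efforts'][5])
E
```

```text
[0.64274006 0.18125867 0.11212515] [ 0.78316321 -4.64098059  3.58575538] [-0.85711463 -0.20446007  0.02174879] -1.2014376435096734 0.4253114873424792 0.10805076453834772
```

Emit:
{"name": "send_rows", "arguments": {
  "moves": "0 0 0 0 0 -0.01 -1;0 0 0 0 0 -0.02 -1;0 0 0 0 0 -0.025 -1;0 0 0 0 0 -0.025 -1;0 0 0 0 0 -0.025 -1"
}}

```text
time: 68.05
eef_pos: [0.6423, 0.1811, 0.1126]
tcp_rot: [0.983, 0.183, 0.001, 0.001]
contact_force: [8.6, -4.0, -10.1]
opening: 0.424
finger_force: 73.3
```

```bash
python3 - <<'E'
from nut import *
s=ctrl.get_state(); print(s['eef_pos'],s['contact_force'],s['wrist_torque'],psi_now(s),s['opening'],s['joint_efforts'][5])
E
```

```text
[0.64229633 0.18113551 0.11259013] [  8.56969702  -4.02951877 -10.06919711] [-0.59287579 -1.54281356  0.08621098] -1.2018276623861435 0.4239546603091206 0.08196160197257996
```

Emit:
{"name": "send_rows", "arguments": {
  "moves": "0 0 0 0 0 0.015 -1;0 0 0 0 0 0.025 -1;0 0 0.01 0 0 0.025 -1;0 0 0.02 0 0 0.025 -1;0 0 0.02 0 0 0.025 0;0 0 0.02 0 0 0.025 1;0 0 0.02 0 0 0.025 1;0 0 0.02 0 0 0.025 1;0 0 0.02 0 0 -0.2 1;0 0 0.02 0 0 -0.5 1;0 0 0.02 0 0 -0.8 1;0 0 0.02 0 0 -0.9 1"
}}

```text
time: 69.55
eef_pos: [0.6438, 0.1825, 0.3028]
tcp_rot: [0.993, 0.121, 0.005, -0.0]
contact_force: [-0.2, 0.1, 0.1]
opening: 1.001
finger_force: 0.0
```

Emit:
{"name": "send_rows", "arguments": {
  "moves": "0 0 0 0.25 -0.1 -0.1 1;0 0 0 0.5 -0.2 -0.1 1;0 0 0 0.75 -0.3 -0.1 1;0 0 0 0.9 -0.4 -0.1 1;0 0 0 0.9 -0.4 -0.1 1;0 0 0 0.9 -0.4 -0.1 1"
}}

```text
time: 70.3
eef_pos: [0.7971, 0.3026, 0.3149]
tcp_rot: [0.993, 0.121, -0.001, 0.0]
contact_force: [-0.6, -0.2, 1.1]
opening: 1.001
finger_force: 0.0
```

```bash
python3 - <<'E'
from blk import *
s=ctrl.get_state(); print(s['eef_pos'],s['contact_force'],s['time'])
d=cam('side'); c=cam('scene')
b=np.array([.6425,.1824,.3275]); a=np.linspace(0,2*np.pi,60)
def im(c,x0,x1,y0,y1,S): return cv2.resize(np.ascontiguousarray(c['image'][y0:y1,x0:x1,::-1]),None,fx=S,fy=S,interpolation=cv2.INTER_CUBIC)
u,v=proj(d,(.6425,.1824,.08)).astype(int); A=im(d,u-50,u+50,v-36,v+37,4)
u,v=proj(c,(.6425,.1824,.08)).astype(int); B=im(c,u-66,u+34,v-36,v+37,4)
cv2.imwrite('pics/fin.png',np.vstack([np.hstack([A,B]),cv2.resize(np.hstack([d['image'],c['image']])[:,:,::-1],(800,250))])[:600])
E
```

```text
[0.79714712 0.3026158  0.31488069] [-0.60068825 -0.24541782  1.10068622] 70.3
```

View pics/fin.png

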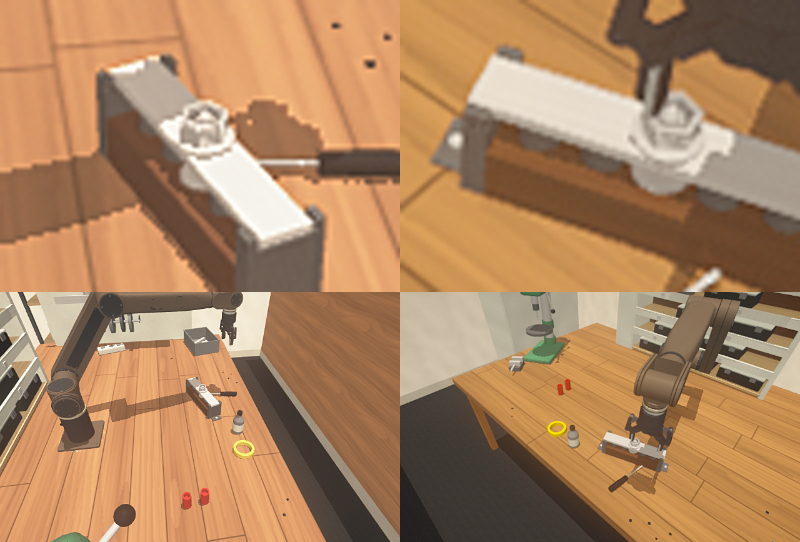

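The final view shows the bar flat in both slots and the nut's flange on the bar at (200,140). The reds, bottle, tape and screwdriver have not moved, and the arm is clear.

```bash
python3 -c "
from plant import ctrl
print(ctrl.sign_off())"
```

```text
the job is handed in; nothing more can be done
None
```

The job is handed in. All four sockets are in the wells, the bar lies flat in both slots, and the nut is threaded on with its flange on the bar; turning torque never rose at the bottom, so I judged it seated by its height, its held thread and the pictures.

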